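Turn a tray of small bells over into its twin

ROBOT

A 6-joint arm with a two-finger parallel gripper is mounted at the origin on the work surface. World frame = base frame: x ahead of the robot, y to its left, z up, the work surface at z = 0. Lengths are in m, angles in rad, forces in N, time in s.
With the tool pointing down it reaches from about 0.375 to 0.975 m from the base axis. Payload 3.8 kg.
Tool frame: the origin (TCP) lies where the fingers leave the gripper's body, on its centre line; the fingertips stand 73 mm ahead of it and the grasp point (between the pads) lies 54 mm ahead of it (nose_length is the distance from the TCP to the fingertips, in m); z points along the fingers, y is the line along which they close (so a half turn about z gives the same grasp; the last joint's range is limited). The gripper opens to 85 mm and grips with 20 to 120 N. Pads are 22 mm wide; open, the fingers measure 114 mm over their backs; the gripper's body (76 mm by 85 mm) begins 54 mm behind the grasp point. The pads swing forward as they close: fully open they stand 13 mm farther back than shut.
Start: joints at [1.277, 0.264, 1.604, -0, 1.274, -0.037], TCP at [0.171, 0.653, 0.304] pointing down, gripper open.
Joint ranges: [-2.63, 2.63], [-0.94, 2.18], [0.31, 2.57], [-1.31, 4.45], [0, 2.66], [-2.55, 2.55]. Speed limits (rad/s): [2.57, 2.57, 3.14, 3.14, 3.14, 3.14].

INTERFACE

Orientations are given as a rotation vector (axis times angle).
In Python, from workcell import read_state, read_camera, calibration, finish_job, look_for, cut_out, tip_of, nose_length gives the robot as it stands.
- The arm moves only by the tool step_arm, never from a script. Its argument "targets" is a list of rows, each a list of 3 entries, a list of its own where there are three numbers: the turn, a rotation vector about the tool's x, y, z in rad, then the shift along the tool's x, y, z in mm, then the finger opening in mm, from 0 to 85.4. In form: [[[ax, ay, az], [x, y, z], grip], ...]. A call has 1 to 5 rows; each row shifts and turns the commanded pose from where the row before left it, along the tool's axes as they then stand; what a row does not reach is not made up. A row lasts 1/12 s, in which the tool goes at most 41.7 mm and 7.16 degrees, less where a joint would pass 70% of its speed; a pose out of reach is approached as far as the arm can. A call with a gripper value outside its range is refused whole. The fingers move at their own pace and stop on an object; "grip_force" is the grip in N (left out, the last holds). Time passes only in rows, so rows that do not move let the fingers close. It gives the time, the measured TCP pose, the force, the opening and the grip force at its end, in the units of the state.
- read_state(): the state, without advancing time (a new reading comes with each control period).
- read_camera(name): name is "scene" or "top" or "wrist"; returns the picture (420x560x3 uint8, red, green, blue); there is no depth.
- calibration(name): a dict with "camera_matrix" (3x3 intrinsics, pixels), "R" (3x3) and "t" (3): a world point X has camera coordinates R X + t. Camera axes: x right, y down, z forward; pixel columns grow to the right and rows downward; lengths in m; the calibration is good to about 2 mm. A picture is of the moment at which its call begins: read the wrist's pose just before it. calibration takes no time and is no camera call; for the wrist camera it gives the pose at the moment of the call.
- finish_job(): hands the job in; it is judged then, once.
Trained networks look in the newest picture that a camera, given by its name, has taken for a name from the list of things; names that differ only in an ending like _2 or _b are one class to them, and where a whole thing is asked for, a point or a joint stands for the part that bears it (a point fixed in the world has none). Each returns a list of dicts, best first, with "score" (0 to 1); they miss things now and then, are a little off and sometimes report something else, mostly with a low value. They report only what shows in the picture. A call takes as long as a camera call. They do not tell look-alikes from the thing itself.
- look_for(camera, query): "extent" ([left, top, right, bottom] in pixels, round what is visible of it).
- cut_out(camera, query): "region" (420x560 bool, what is visible of it) and "extent" ([left, top, right, bottom] in pixels, round what is visible of it).
- tip_of(camera, query): "at" ([row, column] in pixels: a listed point, or the origin of a listed thing).
The state is a dict: "time": time; "q": joint angles; "joint_vel": joint speeds; "joint_torque": joint torques, N m; "tool_pos": TCP position; "tcp_rot": TCP orientation; "wrist_force": force on the tool from outside, world axes, zero at the start; "torque": the same for the moment, N m; "width": opening from 0.0 (shut) to 1.0 (fully open); "grip_force": force on a finger pad.
Only numpy, scipy, OpenCV 4.12 (cv2) and the standard library are available. Lean on these libraries where they do the work, as an engineer would, in place of code of your own. Each camera call takes 0.05 s, during which the arm holds its last target. There are 200 camera calls.

TASK

Move all six small round bells from the full tray into the empty one by turning them over in the hinged press: lay the empty tray face-down squarely on the full one, fold the left leaf (left as the robot faces it) over onto it, then turn both leaves over together to the left until they lie flat. Fold the right leaf back down flat to the right, lift the emptied tray off and set it flat on the plywood board, leaving the refilled tray with its six bells in the left leaf. Leave the two large bells and the hammer where they are.

Things in the scene. Friction and masses are not known exactly. Their poses are not given: they have to be found in the camera images.
- press: Turnover press, fixed: a grey base plate 150 x 210 x 12 mm carrying two dark steel leaves on one shared hinge, like an open book. Origin: centre of the underside; x along the hinge (roughly away from the robot), y towards the left leaf, z up. Bearing posts 46 mm high stand 69 mm either way along the hinge.
- hinge (a point): Middle of the hinge line, 36 mm above the table; axes as the press (x along the hinge, y to the left leaf), not turning with the leaves. A leaf folded flat has its floor 19.5 mm below the hinge line, so two trays rim to rim meet level with the hinge.
- right_seat (a point): Middle of the right leaf's floor, where the underside of the tray is centred, 68.5 mm out from the hinge line (turns with the leaf). The floor is 104 mm along the hinge and 76 mm across; stops 18 mm high at the hinge-side corners and mid ends, 8 mm high at the outer corners, leave the tray about 2.5 mm play. The middle 60 mm of both long sides is free for fingers.
- left_seat (a point): The same on the left leaf, its mirror image: the refilled tray stays here, 68.5 mm to the left of the hinge line.
- right_leaf (a joint): Angle (rad) of the leaf on the -y side, which carries the full tray: 0 flat on the right as at the start, pi folded right over to the left. Fairly light (0.25 N m friction); it stays where left.
- left_leaf (a joint): Angle (rad) of the leaf on the +y side: 0 flat on the left, pi folded right over onto the trays on the right leaf; 0 to 0.6 at the start. A stiff hinge (0.7 N m friction, about 5 N at its bar, plus weight) that stays where left: swung over with trays between, the right leaf pushes the left one along and the trays stay squeezed together.
- right_leaf_bar (a point): Middle of the right leaf's handle: a round steel bar 10 mm thick parallel to the hinge, 144 mm out from it and level with it when flat, 29 mm towards -x of the hinge's middle; 38 mm of free bar between its end arms, 32 mm clear between bar and leaf. The bar can turn between the fingers as the leaf swings. Turns with the leaf.
- left_leaf_bar (a point): The same handle on the left leaf, 144 mm out from the hinge line, 29 mm towards +x of the hinge's middle: the two bars lie end to end when the leaves are folded together.
- full_tray: Aluminium pocket tray, 90 (x) x 61 (y) x 19 mm high, six square pockets (3 along x, 2 along y) 26 mm wide and 16 mm deep, floor and walls 3 mm, 120 g. Origin: centre of its underside, z towards its open face; at the start it lies open side up on the right leaf, a bell in each pocket, standing 6 mm proud.
- empty_tray: The identical empty tray, lying face-down on the table beside the press. Origin: centre of its open face (its rim plane, on the table at the start), z towards its closed back, 19 mm away; x along its 90 mm side, y along its 61 mm side. Can be gripped across the 61 mm.
- bell0: Small round copper pellet bell, a 22 mm ball of 18 g; origin at its centre.
- bell1: Small round copper pellet bell, a 22 mm ball of 18 g; origin at its centre.
- bell2: Small round copper pellet bell, a 22 mm ball of 18 g; origin at its centre.
- bell3: Small round copper pellet bell, a 22 mm ball of 18 g; origin at its centre.
- bell4: Small round copper pellet bell, a 22 mm ball of 18 g; origin at its centre.
- bell5: Small round copper pellet bell, a 22 mm ball of 18 g; origin at its centre.
- board: Fixed plywood board 160 (x) x 130 (y) x 12 mm lying on the table on the other side of the press from the empty tray; origin: centre of its underside. The emptied tray goes here.
- cowbell_a: Bystander: large dark steel bell, 84 mm across, 95 mm high, standing mouth down beyond and to one side of the press; origin: centre of its mouth.
- cowbell_b: Bystander: large copper bell, 72 mm across, 80 mm high, standing mouth down beyond and to one side of the press; origin: centre of its mouth.
- hammer: Bystander: hammer 240 mm long lying across beyond the press.
Mind the look-alikes: they are no part of the job. Leave any black, orange or red look-alike of the empty_tray alone.

How it is judged:
On the way, in this order (a step that is already met when the one before it is completed fails the run):
1. the empty tray lies face-down, rim to rim and square, on the full tray, let go, with the right leaf flat (x of empty_tray in the frame of full_tray between -0.005 and 0.005 m and y of empty_tray in the frame of full_tray between -0.005 and 0.005 m and z of empty_tray in the frame of full_tray between 0.0165 and 0.0215 m and angle between empty_tray's own z axis and vertical below 0.1 rad and angle between the x axis of empty_tray and the x axis of full_tray, either way round below 0.1 rad and contact force between the fingers and empty_tray below 0.1 N and value of joint right_leaf below 0.1 rad), for 0.2 s.
2. the left leaf is folded over onto the two trays, the right leaf still flat (value of joint left_leaf above 3.04 rad and value of joint right_leaf below 0.1 rad), for 0.2 s.
3. both leaves are turned over together to the left with the trays between them (value of joint right_leaf above 3.02 rad and value of joint left_leaf below 0.1 rad and angle between each of full_tray, empty_tray's own z axis and vertical above 3 rad), for 0.2 s.
4. the right leaf is folded back down to the right, the trays staying on the left leaf (value of joint right_leaf below 0.15 rad and value of joint left_leaf below 0.1 rad and angle between each of full_tray, empty_tray's own z axis and vertical above 3 rad), for 0.2 s.
At the end, for the whole second after the job is handed in: All six bells rest in the tray that was empty, open side up in place on the left leaf; leaves flat (left 0.1, right 0.15 rad); the emptied tray rests flat (0.1 rad, either way up) on the board, centre within 65 mm in x and 50 mm in y of its middle; all released (x of bell0 in the frame of empty_tray between -0.045 and 0.045 m and y of bell0 in the frame of empty_tray between -0.031 and 0.031 m and z of bell0 in the frame of empty_tray between 0.001 and 0.0165 m and linear speed of each of bell0, bell1, bell2, bell3, bell4, bell5, empty_tray, full_tray below 0.02 m/s and x of bell1 in the frame of empty_tray between -0.045 and 0.045 m and y of bell1 in the frame of empty_tray between -0.031 and 0.031 m and z of bell1 in the frame of empty_tray between 0.001 and 0.0165 m and x of bell2 in the frame of empty_tray between -0.045 and 0.045 m and y of bell2 in the frame of empty_tray between -0.031 and 0.031 m and z of bell2 in the frame of empty_tray between 0.001 and 0.0165 m and x of bell3 in the frame of empty_tray between -0.045 and 0.045 m and y of bell3 in the frame of empty_tray between -0.031 and 0.031 m and z of bell3 in the frame of empty_tray between 0.001 and 0.0165 m and x of bell4 in the frame of empty_tray between -0.045 and 0.045 m and y of bell4 in the frame of empty_tray between -0.031 and 0.031 m and z of bell4 in the frame of empty_tray between 0.001 and 0.0165 m and x of bell5 in the frame of empty_tray between -0.045 and 0.045 m and y of bell5 in the frame of empty_tray between -0.031 and 0.031 m and z of bell5 in the frame of empty_tray between 0.001 and 0.0165 m and angle between empty_tray's own z axis and vertical above 3.04 rad and value of joint left_leaf below 0.1 rad and value of joint right_leaf below 0.15 rad and y of empty_tray in the frame of hinge between 0.06 and 0.077 m and x of empty_tray in the frame of hinge between -0.008 and 0.008 m and (angle between full_tray's own z axis and vertical above 3.04 rad or angle between full_tray's own z axis and vertical below 0.1 rad) and x of full_tray in the frame of board between -0.065 and 0.065 m and y of full_tray in the frame of board between -0.05 and 0.05 m and height (world z) of full_tray between 0.009 and 0.034 m); the robot touches nothing.
It fails at once if the dark bell is moved by more than 25 mm (distance of cowbell_a from where it was at the start of the episode above 0.025 m).
It fails at once if the copper bell is moved by more than 25 mm (distance of cowbell_b from where it was at the start of the episode above 0.025 m).
It fails at once if the hammer is moved by more than 25 mm (distance of hammer from where it was at the start of the episode above 0.025 m).
It also fails if it takes over 72 s, if anything falls off the work surface, if the arm or the gripper's body presses on something with over 40 N, if the wrist force passes 120 N, or if a joint passes its speed limit or range.

## Working session

There is one attempt and no reset: what is moved stays moved. The work goes in short steps, Python scripts to look and compute and a tool call to move; the robot and the scene stay as the last step left them, time stands still between calls to the robot, and variables do not carry over. Pictures are saved under pics/ and viewed, at most 10 in all, crops included, and the job is handed in when it is done.

Besides the shell and the picture viewer there is one more tool, called after "Call:" in YAML: its name, and indented under it one key for each argument. step_arm: Moves the arm, as the interface text tells. Its arguments: {"type":"object","properties":{"targets":{"type":"array","items":{"type":"array"}},"grip_force":{"type":"number"}},"required":["targets"]}

```bash
mkdir -p pics; ls; cat > h.py <<'E'
import numpy as np, cv2
from scipy.spatial.transform import Rotation as R
from workcell import *
def ray(cam,row,col,z):
    c=calibration(cam);K=np.array(c["camera_matrix"]);Rm=np.array(c["R"]);t=np.array(c["t"])
    d=Rm.T@np.linalg.solve(K,[col,row,1]);o=-Rm.T@t
    return o+d*(z-o[2])/d[2]
def save(im,n): cv2.imwrite("pics/"+n,cv2.cvtColor(im,cv2.COLOR_RGB2BGR))
def proj(cam,X):
    c=calibration(cam);p=np.array(c["camera_matrix"])@(np.array(c["R"])@np.array(X)+np.array(c["t"]));return p[:2]/p[2]
E
python3 - <<'E'
from h import *
np.set_printoptions(precision=4,suppress=True)
s=read_state();print(s)
a=read_camera("top");save(a,"top1.png");b=read_camera("scene");save(b,"scene1.png")
Z=dict(press=0.012,hinge=.036,right_seat=.0165,left_seat=.0165,right_leaf_bar=.036,left_leaf_bar=.036,full_tray=.0165,empty_tray=0.019,board=0.012,cowbell_a=0,cowbell_b=0,hammer=0.01)
for n,z in Z.items():
    for d in tip_of("top",n)[:3]: print(n,round(d["score"],2),np.round(d["at"]),ray("top",*d["at"],z)[:2])
E
```

```text
pics
{'time': 0.0, 'q': array([ 1.2771,  0.2648,  1.6054,  0.    ,  1.2737, -0.0369]), 'joint_vel': array([ 0.0006,  0.002 ,  0.0007,  0.0005, -0.0001, -0.0012]), 'joint_torque': array([ -0.0001, -51.509 , -36.7324,  -0.    ,   0.0127,   0.    ]), 'tool_pos': array([0.1713, 0.6523, 0.3025]), 'tcp_rot': array([-0.4022, -3.1154,  0.0036]), 'wrist_force': array([ 0.7363,  0.1081, -0.49  ]), 'torque': array([ 0.0163, -0.0268,  0.0179]), 'grip_force': 0.0, 'width': 1.004434339051716}
press 0.61 [217. 286.] [0.5565 0.0035]
hinge 0.91 [220. 289.] [ 0.5468 -0.0026]
right_seat 0.91 [226. 316.] [ 0.5322 -0.0692]
left_seat 0.8 [210. 260.] [0.5744 0.0672]
right_leaf_bar 0.78 [241. 344.] [ 0.4945 -0.1326]
left_leaf_bar 0.66 [192. 232.] [0.6165 0.1337]
left_leaf_bar 0.41 [227. 315.] [ 0.5289 -0.065 ]
full_tray 0.8 [225. 312.] [ 0.5365 -0.0587]
empty_tray 0.9 [186. 122.] [0.6373 0.4023]
empty_tray 0.71 [305. 201.] [0.35   0.2072]
empty_tray 0.66 [316. 120.] [0.3277 0.3966]
board 0.58 [258. 427.] [ 0.452  -0.3357]
cowbell_a 0.72 [156. 385.] [ 0.7078 -0.25  ]
cowbell_a 0.63 [213. 287.] [0.567  0.0002]
cowbell_b 0.72 [156. 385.] [ 0.7078 -0.25  ]
cowbell_b 0.63 [213. 287.] [0.567  0.0002]
hammer 0.9 [137. 284.] [0.7582 0.0036]
```

View pics/top1.png

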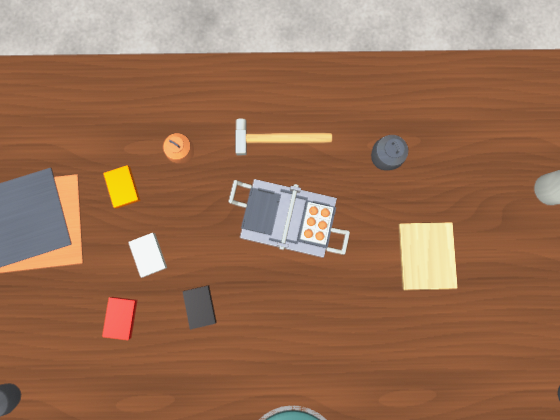

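View pics/scene1.png

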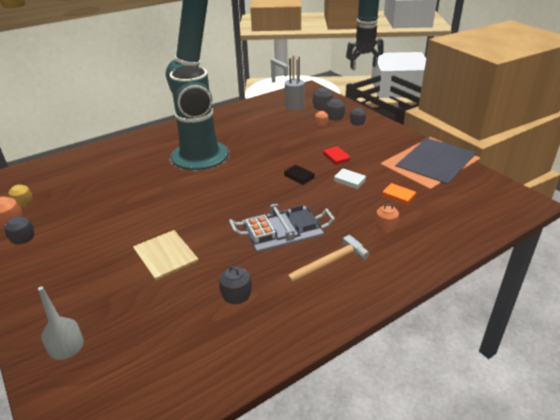

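The top view shows the aluminium (white) empty tray at about px (147,255). Black, red and orange/yellow look-alikes lie around it. The press is at (289,220), with six bells in the right tray at (317,223), and the board is at (428,256). The scene view agrees.

```bash
cat >> h.py <<'E'
np.set_printoptions(precision=4,suppress=True)
def down(psi):  # tool z down, tool y (closing line) at world yaw psi
    y=np.array([np.cos(psi),np.sin(psi),0]);z=np.array([0,0,-1.]);return np.array([np.cross(y,z),y,z]).T
def go(P,Rt,s=None,grasp=True):
    """delta in tool frame from measured pose to grasp point P, orientation Rt"""
    s=s or read_state();R0=R.from_rotvec(s["tcp_rot"]).as_matrix()
    T=np.array(P)-(Rt[:,2]*.054 if grasp else 0)
    print("shift mm",R0.T@(T-s["tool_pos"])*1e3,"turn",R.from_matrix(R0.T@Rt).as_rotvec(),"pos",s["tool_pos"],"t",s["time"])
E
python3 - <<'E'
from h import *
c=calibration("wrist");s=read_state();R0=R.from_rotvec(s["tcp_rot"]).as_matrix()
Rm=np.array(c["R"]);o=-Rm.T@np.array(c["t"]);print("cam in tool",R0.T@(o-s["tool_pos"]),"\n",R0.T@Rm.T,"\n",R0,c["camera_matrix"])
im=cv2.cvtColor(cv2.imread("pics/top1.png"),cv2.COLOR_BGR2HSV)
m=((im[...,1]<60)&(im[...,2]>170)).astype(np.uint8)
n,l,st,ce=cv2.connectedComponentsWithStats(m)
for i in range(1,n):
    if st[i,4]>150:
        r=cv2.minAreaRect(np.argwhere(l==i)[:,::-1].astype(np.float32));b=cv2.boxPoints(r)
        w=np.array([ray("top",q[1],q[0],.019)[:2] for q in b]);print(st[i],r,"world",w.mean(0),np.diff(w,axis=0))
E
```

```text
cam in tool [ 0.0748  0.0001 -0.0697] 
 [[ 0.0001 -0.9559 -0.2936]
 [ 1.      0.0002 -0.0003]
 [ 0.0004 -0.2936  0.9559]] 
 [[-0.9672  0.254   0.0001]
 [ 0.254   0.9672  0.0001]
 [-0.      0.0001 -1.    ]] [[306.8554   0.     283.1382]
 [  0.     306.8554 212.0898]
 [  0.       0.       1.    ]]
[    0     0   560    55 29076] ((279.5, 27.0), (54.0, 559.0), 90.0) world [1.0483 0.0063] [[-0.0147 -1.4524]
 [-0.149   0.0152]
 [ 0.0162  1.4273]]
[236 118  10  35 329] ((240.5, 135.0), (34.0, 9.0), 90.0) world [0.7628 0.1128] [[-0.0003 -0.0225]
 [-0.0871  0.0006]
 [ 0.0003  0.0222]]
[542 176  18  27 378] ((550.5, 189.0), (26.0, 17.0), 90.0) world [ 0.6156 -0.6491] [[-0.0006 -0.0423]
 [-0.0648  0.0066]
 [ 0.0006  0.0419]]
[ 240  179  110   78 2659] ((298.635498046875, 218.98606872558594), (105.78868103027344, 66.7020263671875), 13.781597137451172) world [ 0.5516 -0.0269] [[ 0.1583 -0.0398]
 [-0.0662 -0.2504]
 [-0.1561  0.0445]]
[300 202  33  43 641] ((316.4244079589844, 223.01950073242188), (26.95941162109375, 38.413673400878906), 12.094757080078125) world [ 0.5405 -0.07  ] [[ 0.0911 -0.0218]
 [-0.0148 -0.0639]
 [-0.0909  0.0225]]
[ 128  233   37   45 1024] ((146.41314697265625, 254.68043518066406), (38.65099334716797, 26.758384704589844), 70.70995330810547) world [0.4707 0.3393] [[ 0.0203 -0.06  ]
 [-0.0875 -0.0322]
 [-0.0198  0.0595]]
```

```bash
python3 - <<'E'
from h import *
go([.4707,.3393,.20],down(np.radians(110.2)),grasp=False)
E
```

```text
shift mm [-369.0668 -227.295   103.9326] turn [ 0.0001  0.0001 -0.6094] pos [0.1715 0.6529 0.3039] t 0.7
```

Call:
step_arm:
  targets:
    - [[0, 0, 0], [-34, -20, 9], 85]
    - [[0, 0, 0], [-34, -21, 9], 85]
    - [[0, 0, 0], [-34, -21, 9], 85]
    - [[0, 0, 0], [-34, -20, 9], 85]
    - [[0, 0, 0], [-34, -21, 9], 85]

```text
time: 1.12
tool_pos: [0.3106, 0.5088, 0.2588]
tcp_rot: [0.401, 3.115, 0.001]
wrist_force: [0.9, 0.2, -0.2]
width: 0.995
grip_force: 0.0
```

Call:
step_arm:
  targets:
    - [[0, 0, 0], [-34, -21, 9], 85]
    - [[0, 0, 0], [-34, -21, 10], 85]
    - [[0, 0, 0], [-34, -21, 10], 85]
    - [[0, 0, 0], [-34, -21, 10], 85]
    - [[0, 0, 0], [-34, -21, 10], 85]

```text
time: 1.53
tool_pos: [0.4486, 0.3638, 0.2098]
tcp_rot: [0.402, 3.115, 0.001]
wrist_force: [0.9, 0.3, 0.3]
width: 0.992
grip_force: 0.0
```

Call:
step_arm:
  targets:
    - [[0, 0, 0], [-29, -19, 10], 85]
    - [[0, 0, -0.12], [0, 0, 0], 85]
    - [[0, 0, -0.12], [0, 0, 0], 85]
    - [[0, 0, -0.12], [0, 0, 0], 85]
    - [[0, 0, -0.12], [0, 0, 0], 85]

```text
time: 1.95
tool_pos: [0.4711, 0.3391, 0.1999]
tcp_rot: [0.357, -3.121, -0.0]
wrist_force: [0.2, -0.1, 0.9]
width: 0.996
grip_force: 0.0
```

Call:
step_arm:
  targets:
    - [[0, 0, -0.12], [0, 0, 0], 85]
    - [[0, 0, 0], [0, 0, 0], 85]
    - [[0, 0, 0], [0, 0, 0], 85]

```text
time: 2.2
tool_pos: [0.4708, 0.3396, 0.2]
tcp_rot: [-0.531, 3.096, 0.0]
wrist_force: [1.6, -0.5, 0.3]
width: 0.996
grip_force: 0.0
```

```bash
cat >> h.py <<'E'
def hit(cam,uv,z): return np.array([ray(cam,q[1],q[0],z)[:2] for q in uv])
def rects(cam,im,z,lo=1500,vmin=150):
    h=cv2.cvtColor(im,cv2.COLOR_RGB2HSV);m=((h[...,1]<60)&(h[...,2]>vmin)).astype(np.uint8)
    n,l,st,ce=cv2.connectedComponentsWithStats(m)
    for i in range(1,n):
        if st[i,4]>lo:
            px=np.argwhere(l==i)[:,::-1].astype(np.float32)
            w=hit(cam,cv2.convexHull(px)[:,0],z)*1000
            r=cv2.minAreaRect(w.astype(np.float32));print(st[i],"centre",np.array(r[0]),"size",r[1],"ang",r[2])
E
python3 - <<'E'
from h import *
s=read_state();print(s["tool_pos"],s["time"])
im=read_camera("wrist");save(im,"w1.png");rects("wrist",im,.019);rects("wrist",im,0.0)
E
```

```text
[0.4708 0.3396 0.2   ] 2.2
[ 245  156   76  106 7630] centre [472.0036 340.2818] size (93.05693817138672, 62.196998596191406) ang 20.565332412719727
[ 452  298  108   41 3048] centre [501.4332 579.2369] size (41.64642333984375, 110.05082702636719) ang 16.890708923339844
[ 245  156   76  106 7630] centre [477.4438 342.2191] size (100.10962677001953, 66.91079711914062) ang 20.565317153930664
[ 452  298  108   41 3048] centre [509.1037 599.2841] size (44.80271911621094, 118.39141845703125) ang 16.890701293945312
```

View pics/w1.png

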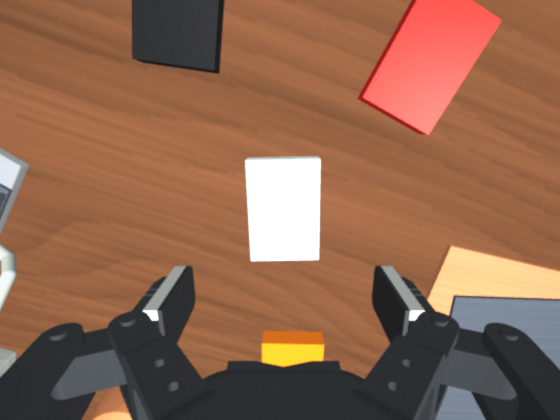

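The wrist view shows the white tray's face spanning px (246–321, 157–262). It is squared to the tool and centred between the fingers, with its robot-side edge just visible. I'll narrow the fingers and read the nose length before descending.

Call:
step_arm:
  targets:
    - [[0, 0, 0], [0, 0, 25], 70]
    - [[0, 0, 0], [0, 0, 25], 70]
    - [[0, 0, 0], [0, 0, 10], 70]
  grip_force: 40

```text
time: 2.5
tool_pos: [0.4691, 0.3387, 0.137]
tcp_rot: [0.532, -3.092, 0.003]
wrist_force: [-0.6, -1.4, -0.1]
width: 0.822
grip_force: 0.0
```

```bash
python3 - <<'E'
from h import *
try: print(nose_length())
except TypeError: print(nose_length)
go([.4734,.3408,.08],down(np.radians(110.57)),grasp=False); print(read_state()["width"])
E
```

```text
0.0726
shift mm [-4.9947  0.6279 57.0146] turn [-0.001  -0.0041 -0.018 ] pos [0.4691 0.3387 0.137 ] t 2.5
0.8223836078804208
```

Call:
step_arm:
  targets:
    - [[0, 0, -0.02], [-5, 1, 30], 70]
    - [[0, 0, 0], [0, 0, 27], 70]
    - [[0, 0, 0], [0, 0, 6], 70]
    - [[0, 0, 0], [0, 0, 0], 55]
    - [[0, 0, 0], [0, 0, 0], 55]

```text
time: 2.92
tool_pos: [0.475, 0.3422, 0.0772]
tcp_rot: [0.566, -3.089, 0.001]
wrist_force: [0.3, 0.4, -1.6]
width: 0.697
grip_force: 47.5
```

Call:
step_arm:
  targets:
    - [[0, 0, 0], [0, 0, 0], 55]
    - [[0, 0, 0], [0, 0, 0], 55]

```text
time: 3.08
tool_pos: [0.4762, 0.343, 0.0788]
tcp_rot: [-0.566, 3.087, 0.002]
wrist_force: [0.4, -0.1, -1.0]
width: 0.701
grip_force: 47.5
```

```bash
python3 - <<'E'
from h import *
s=read_state();print(s)
go([.4734,.3408,.074],down(np.radians(110.57)),grasp=False);print(nose_length() if callable(nose_length) else nose_length)
E
```

```text
{'time': 3.0833, 'q': array([ 0.5818,  0.3328,  1.9755,  0.    ,  0.83  , -1.3519]), 'joint_vel': array([-0.0009, -0.0016,  0.0025, -0.002 , -0.0005, -0.    ]), 'joint_torque': array([  0.0059, -47.0199, -28.5463,   0.0003,   0.0196,   0.0042]), 'tool_pos': array([0.4762, 0.343 , 0.0788]), 'tcp_rot': array([-0.5664,  3.087 ,  0.002 ]), 'wrist_force': array([ 0.3819, -0.1093, -1.0111]), 'torque': array([ 0.0318, -0.0293, -0.0033]), 'grip_force': 47.549423575401306, 'width': 0.7011725116030768}
shift mm [ 3.3903 -1.0602  4.8325] turn [0.0007 0.0032 0.0039] pos [0.4762 0.343  0.0788] t 3.0833
0.0726
```

Call:
step_arm:
  targets:
    - [[0, 0, 0], [0, 0, -15], 55]
    - [[0, 0, 0.119], [0, 0, -35], 55]
    - [[0, 0, 0.119], [0, 0, -35], 55]
    - [[0, 0, 0.119], [0, 0, -35], 55]
    - [[0, 0, 0.119], [0, 0, -25], 55]

```text
time: 3.5
tool_pos: [0.4763, 0.343, 0.2271]
tcp_rot: [0.186, 3.131, 0.006]
wrist_force: [-0.1, 1.0, -2.4]
width: 0.703
grip_force: 47.6
```

Call:
step_arm:
  targets:
    - [[0, 0, 0.119], [0, 0, -16], 55]
    - [[0, 0, 0], [0, 0, 0], 55]
    - [[0, 0, 0], [0, 0, 0], 55]
    - [[0, 0, 0], [0, 0, 0], 55]

```text
time: 3.83
tool_pos: [0.4745, 0.3418, 0.2372]
tcp_rot: [-0.359, -3.12, 0.001]
wrist_force: [0.4, -0.0, -1.9]
width: 0.701
grip_force: 47.6
```

```bash
python3 - <<'E'
from h import *
go([.618,-.047,.24],down(np.radians(76.5)),grasp=False)
im=read_camera("wrist");save(im,"w2.png")
h=cv2.cvtColor(im,cv2.COLOR_RGB2HSV);m=((h[...,1]<60)&(h[...,2]>170)).astype(np.uint8)
n,l,st,ce=cv2.connectedComponentsWithStats(m);print(st[1:][st[1:,4]>1000])
E
```

```text
shift mm [-228.0428 -346.1146   -2.7498] turn [-0.0007 -0.0007  0.0067] pos [0.4745 0.3418 0.2372] t 3.8333
[[  211   192   145   176 22654]
 [    0   274    91    87  2445]]
```

View pics/w2.png

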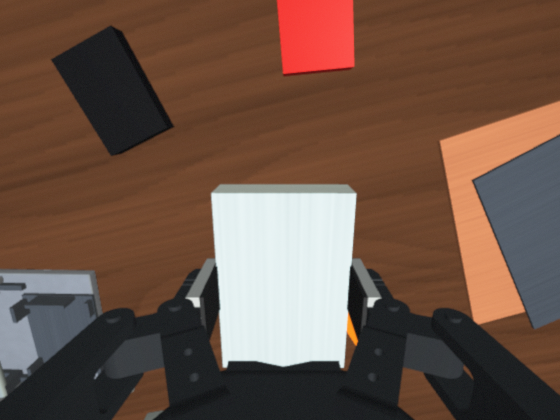

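The tray is held square. Its near top edge is at row 193, columns 212–356, so its centre lies within a few mm of the tool axis. Next I go to the viewing pose beyond the press.

Call:
step_arm:
  targets:
    - [[0, 0, 0], [-23, -35, 0], 55]
    - [[0, 0, 0], [-23, -35, 0], 55]
    - [[0, 0, 0], [-23, -35, 0], 55]
    - [[0, 0, 0], [-23, -35, 0], 55]
    - [[0, 0, 0], [-23, -35, 0], 55]

```text
time: 4.3
tool_pos: [0.5455, 0.1446, 0.2355]
tcp_rot: [-0.359, -3.117, 0.002]
wrist_force: [0.8, -1.3, -1.3]
width: 0.702
grip_force: 47.6
```

Call:
step_arm:
  targets:
    - [[0, 0, 0], [-23, -35, 0], 55]
    - [[0, 0, 0], [-23, -35, 0], 55]
    - [[0, 0, 0], [-23, -35, 0], 55]
    - [[0, 0, 0], [-23, -35, 0], 55]
    - [[0, 0, 0], [-21, -31, 0], 55]

```text
time: 4.72
tool_pos: [0.6161, -0.0476, 0.2353]
tcp_rot: [-0.361, -3.117, 0.0]
wrist_force: [0.5, -0.0, -1.0]
width: 0.696
grip_force: 47.6
```

Call:
step_arm:
  targets:
    - [[0, 0, 0], [0, 0, 0], 55]
    - [[0, 0, 0], [0, 0, 0], 55]
    - [[0, 0, 0], [0, 0, 0], 55]

```text
time: 4.97
tool_pos: [0.6157, -0.0451, 0.2356]
tcp_rot: [-0.363, -3.116, -0.001]
wrist_force: [-0.9, 0.7, -1.9]
width: 0.702
grip_force: 47.6
```

```bash
python3 - <<'E'
from h import *
s=read_state();print(s["tool_pos"],s["tcp_rot"],s["time"])
im=read_camera("wrist");save(im,"w3.png");rects("wrist",im,.0355,800,165)
Z=dict(hinge=.036,right_seat=.0165,left_seat=.0165,right_leaf_bar=.036,left_leaf_bar=.036,full_tray=.0165)
for n,z in Z.items():
    for d in tip_of("wrist",n)[:2]: print(n,round(d["score"],2),np.round(d["at"]),ray("wrist",*d["at"],z)[:2])
E
```

```text
[ 0.6157 -0.0451  0.2356] [-0.3631 -3.1164 -0.0008] 4.9667
[ 198   37  114   28 2417] centre [487.648  -37.2697] size (89.43070983886719, 18.748517990112305) ang 76.00033569335938
[ 312   40  127  145 6396] centre [558.45    45.4115] size (95.38166809082031, 116.20968627929688) ang 76.02195739746094
[ 134   52   65   73 1552] centre [ 498.6171 -115.0022] size (47.87408447265625, 55.100406646728516) ang 76.21896362304688
[ 282   67   32  116 3341] centre [552.5738 -18.0062] size (24.865259170532227, 94.08466339111328) ang 75.99767303466797
[ 198   71   76  111 4326] centre [541.673  -67.3319] size (61.428558349609375, 90.29889678955078) ang 76.2283706665039
[  207   184   211   184 23882] centre [702.1609 -38.9026] size (189.57908630371094, 201.03973388671875) ang 76.05265045166016
[ 450  261   25   57 1124] centre [744.31   109.6057] size (22.221731185913086, 64.96322631835938) ang 89.4354019165039
hinge 0.82 [130. 317.] [ 0.5589 -0.0009]
left_seat 0.83 [128. 393.] [0.575  0.0692]
right_leaf_bar 0.89 [ 90. 144.] [ 0.4958 -0.1336]
left_leaf_bar 0.65 [164. 481.] [0.6216 0.1345]
left_leaf_bar 0.3 [128. 393.] [0.5729 0.0625]
full_tray 0.76 [126. 241.] [ 0.542  -0.0657]
full_tray 0.58 [ 91. 146.] [ 0.4938 -0.1404]
```

View pics/w3.png

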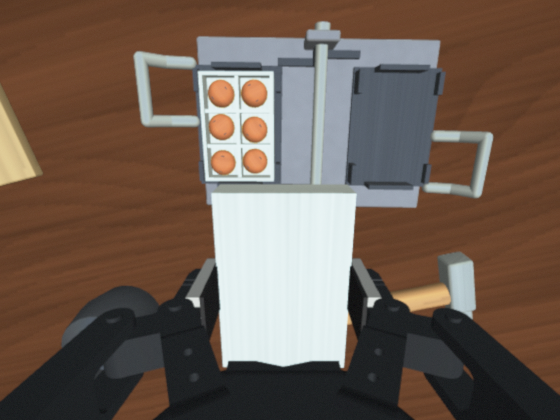

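The wrist view shows the full tray's rim at px (198–274, 71–181) with six bells in it, and the hinge rod at column ~320. The left leaf is nearly flat, and the held tray fills the lower centre. The measured tray size of 61.4 × 90.3 mm matches, and its 68.5 mm offset puts the hinge at (0.558, -0.001).

```bash
python3 - <<'E'
from h import *
go([.5425,-.0675,.125],down(np.radians(76.15)),grasp=False)
E
```

```text
shift mm [ 66.8595 -39.7891 112.974 ] turn [0.0001 0.0001 0.0117] pos [ 0.6167 -0.044   0.238 ] t 5.3167
```

Call:
step_arm:
  targets:
    - [[0, 0, 0.011], [33, -20, 0], 55]
    - [[0, 0, 0], [33.5, -19.5, 0], 55]
    - [[0, 0, 0], [0, 0, 35], 55]
    - [[0, 0, 0], [0, 0, 35], 55]
    - [[0, 0, 0], [0, 0, 28], 55]

```text
time: 5.73
tool_pos: [0.5422, -0.0676, 0.1395]
tcp_rot: [0.38, 3.117, -0.0]
wrist_force: [-0.5, 0.1, -1.2]
width: 0.699
grip_force: 47.6
```

Call:
step_arm:
  targets:
    - [[0, 0, 0], [0, 0, 13], 55]
    - [[0, 0, 0], [0, 0, 0], 55]
    - [[0, 0, 0], [0, 0, 0], 55]
    - [[0, 0, 0], [0, 0, 0], 55]

```text
time: 6.07
tool_pos: [0.5441, -0.0678, 0.1283]
tcp_rot: [0.379, 3.116, -0.0]
wrist_force: [0.4, -0.0, -1.2]
width: 0.703
grip_force: 47.6
```

```bash
python3 - <<'E'
from h import *
go([.5425,-.0675,.125],down(np.radians(76.15)),grasp=False)
im=read_camera("wrist");save(cv2.resize(im[90:300,130:430],None,fx=2.6,fy=2.6),"w4.png")
E
```

```text
shift mm [ 1.6102 -0.1255  3.3165] turn [ 0.0002  0.0025 -0.0005] pos [ 0.5441 -0.0678  0.1283] t 6.0667
```

View pics/w4.png

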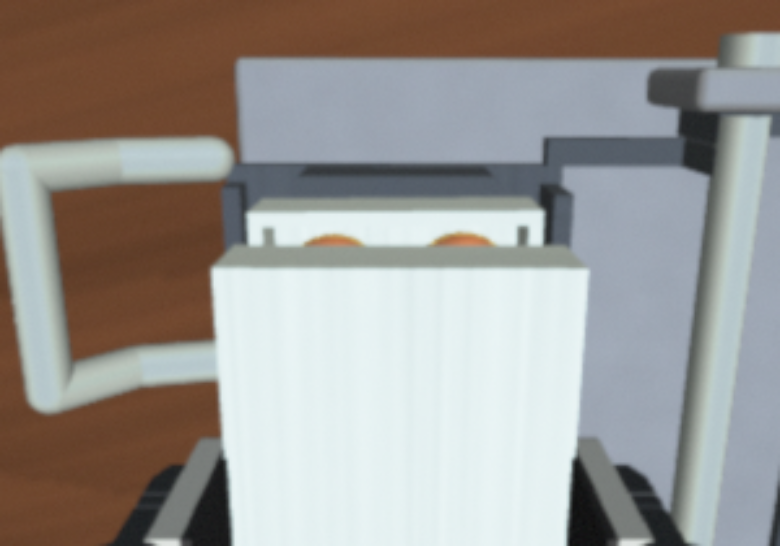

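The crop shows the held tray centred above the full one. The held near top edge is at row ~193, and the full rim's near edge is at row ~171, columns 225–340. I'll get the edges to sub-pixel accuracy.

```bash
python3 - <<'E'
from h import *
im=cv2.imread("pics/w4.png");im=cv2.resize(im,(300,210),interpolation=cv2.INTER_AREA)
g=cv2.cvtColor(im,cv2.COLOR_BGR2GRAY).astype(int)
print("rows160-200 at col 240,283",[(90+i,g[i,125],g[i,153]) for i in range(72,110)])
for r in (168,170,174,178,187,189,191,195,200): 
    a=g[r-90];d=np.diff(a);print(r,[(130+i,d[i]) for i in range(50,240) if abs(d[i])>25])
E
```

```text
rows160-200 at col 240,283 [(162, np.int64(93), np.int64(94)), (163, np.int64(93), np.int64(94)), (164, np.int64(95), np.int64(96)), (165, np.int64(107), np.int64(110)), (166, np.int64(130), np.int64(133)), (167, np.int64(148), np.int64(149)), (168, np.int64(151), np.int64(152)), (169, np.int64(152), np.int64(153)), (170, np.int64(164), np.int64(164)), (171, np.int64(201), np.int64(200)), (172, np.int64(231), np.int64(231)), (173, np.int64(237), np.int64(236)), (174, np.int64(237), np.int64(237)), (175, np.int64(238), np.int64(237)), (176, np.int64(238), np.int64(237)), (177, np.int64(239), np.int64(238)), (178, np.int64(237), np.int64(239)), (179, np.int64(221), np.int64(239)), (180, np.int64(180), np.int64(239)), (181, np.int64(145), np.int64(239)), (182, np.int64(133), np.int64(238)), (183, np.int64(139), np.int64(228)), (184, np.int64(146), np.int64(201)), (185, np.int64(152), np.int64(162)), (186, np.int64(151), np.int64(153)), (187, np.int64(151), np.int64(151)), (188, np.int64(151), np.int64(150)), (189, np.int64(151), np.int64(149)), (190, np.int64(151), np.int64(150)), (191,
[... 514 characters left out ...]
, np.int64(-38)), (349, np.int64(28))]
174 [(223, np.int64(43)), (224, np.int64(73)), (225, np.int64(37)), (337, np.int64(-28)), (338, np.int64(-70)), (339, np.int64(-72)), (349, np.int64(30))]
178 [(223, np.int64(33)), (224, np.int64(75)), (225, np.int64(43)), (230, np.int64(-38)), (234, np.int64(36)), (235, np.int64(30)), (327, np.int64(-26)), (328, np.int64(-58)), (329, np.int64(-35)), (332, np.int64(55)), (333, np.int64(38)), (337, np.int64(-35)), (338, np.int64(-85)), (339, np.int64(-58)), (349, np.int64(31))]
187 []
189 []
191 []
195 [(209, np.int64(32)), (210, np.int64(65)), (211, np.int64(49)), (356, np.int64(-31))]
200 [(210, np.int64(63)), (211, np.int64(58)), (355, np.int64(-35))]
```

Call:
step_arm:
  targets:
    - [[0, 0, 0], [3.3, -0.8, 0], 55]
    - [[0, 0, 0], [0, 0, 8], 55]
    - [[0, 0, 0], [0, 0, 4], 55]
    - [[0, 0, 0], [0, 0, 2], 55]
    - [[0, 0, 0], [0, 0, 0], 55]

```text
time: 6.53
tool_pos: [0.5388, -0.0677, 0.112]
tcp_rot: [-0.38, -3.117, -0.0]
wrist_force: [-0.8, -0.4, -0.6]
width: 0.702
grip_force: 47.6
```

Call:
step_arm:
  targets:
    - [[0, 0, 0], [0, 0, 0.5], 55]
    - [[0, 0, 0], [0, 0, 0], 55]
    - [[0, 0, 0], [0, 0, 0], 55]

```text
time: 6.78
tool_pos: [0.5396, -0.0679, 0.1124]
tcp_rot: [0.381, 3.118, 0.0]
wrist_force: [0.7, -0.2, 0.0]
width: 0.701
grip_force: 47.6
```

```bash
python3 - <<'E'
from h import *
im=read_camera("wrist");save(cv2.resize(im[90:300,130:430],None,fx=2,fy=2),"w5.png")
g=cv2.cvtColor(im,cv2.COLOR_RGB2GRAY).astype(int)
print([(i,g[i,240],g[i,320]) for i in range(165,202)])
for r in (183,187,190,197,200): 
    d=np.diff(g[r]);print(r,[(i,d[i]) for i in range(180,370) if abs(d[i])>20])
E
```

```text
[(165, np.int64(86), np.int64(74)), (166, np.int64(92), np.int64(64)), (167, np.int64(93), np.int64(56)), (168, np.int64(94), np.int64(57)), (169, np.int64(92), np.int64(57)), (170, np.int64(92), np.int64(62)), (171, np.int64(95), np.int64(79)), (172, np.int64(95), np.int64(91)), (173, np.int64(93), np.int64(92)), (174, np.int64(95), np.int64(93)), (175, np.int64(95), np.int64(92)), (176, np.int64(95), np.int64(93)), (177, np.int64(96), np.int64(93)), (178, np.int64(109), np.int64(98)), (179, np.int64(133), np.int64(122)), (180, np.int64(149), np.int64(148)), (181, np.int64(150), np.int64(150)), (182, np.int64(151), np.int64(151)), (183, np.int64(151), np.int64(152)), (184, np.int64(152), np.int64(151)), (185, np.int64(152), np.int64(152)), (186, np.int64(153), np.int64(150)), (187, np.int64(152), np.int64(150)), (188, np.int64(151), np.int64(149)), (189, np.int64(151), np.int64(149)), (190, np.int64(150), np.int64(149)), (191, np.int64(153), np.int64(153)), (192, np.int64(170), np.int64(170)), (193, np.int64(217), np.int64(215)), (194, np.int64(239), np.int64(238)), (195, np.int64(241), np.int64(241)), (196, np.int64(241), np.int64(241)), (197, np.int64(241), np.int64(241)), (198, np.int64(240), np.int64(240)), (199, np.int64(241), np.int64(240)), (200, np.int64(240), np.int64(240)), (201, np.int64(241), np.int64(240))]
183 [(343, np.int64(-27)), (344, np.int64(-40)), (350, np.int64(25)), (358, np.int64(32))]
187 [(357, np.int64(27)), (358, np.int64(36))]
190 [(212, np.int64(27)), (357, np.int64(30)), (358, np.int64(32))]
197 [(209, np.int64(21)), (210, np.int64(81)), (211, np.int64(60)), (355, np.int64(-72)), (356, np.int64(-30)), (357, np.int64(28))]
200 [(210, np.int64(76)), (211, np.int64(64)), (354, np.int64(-22)), (355, np.int64(-80)), (357, np.int64(31))]
```

View pics/w5.png

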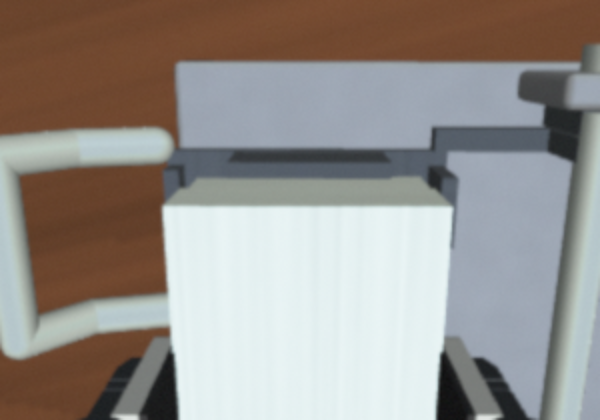

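The near faces form one continuous strip (rows 178–193) with no step, so the trays are rim to rim and aligned. I'll release, rise, and move over to the left bar.

Call:
step_arm:
  targets:
    - [[0, 0, 0], [0, 0, 0], 66]
    - [[0, 0, 0], [0, 0, 0], 72]
    - [[0, 0, 0], [0, 0, 0], 72]
    - [[0, 0, 0], [0, 0, 0], 72]
    - [[0, 0, 0], [0, 0, 0], 72]

```text
time: 7.25
tool_pos: [0.5396, -0.0679, 0.1126]
tcp_rot: [0.38, 3.118, -0.0]
wrist_force: [-0.1, 0.1, 0.1]
width: 0.842
grip_force: 0.0
```

Call:
step_arm:
  targets:
    - [[0, 0, 0], [0, 0, -10], 72]
    - [[0, 0, 0], [0, 0, -30], 72]
    - [[0, 0, 0], [0, 0, -40], 72]
    - [[0, 0, 0], [0, 0, -20], 72]
    - [[0, 0, 0], [-5, 35, 0], 60]

```text
time: 7.67
tool_pos: [0.5554, -0.0389, 0.2196]
tcp_rot: [0.385, 3.107, -0.004]
wrist_force: [1.2, -0.5, 0.2]
width: 0.723
grip_force: 0.0
```

Call:
step_arm:
  targets:
    - [[0, 0, 0], [-5, 36, 0], 60]
    - [[0, 0, 0], [-5, 36, 0], 60]
    - [[0, 0, 0], [-5, 36, 0], 40]
    - [[0, 0, 0], [-5, 36, 0], 40]
    - [[0, 0, 0], [-5, 35, 0], 40]

```text
time: 8.08
tool_pos: [0.6206, 0.1345, 0.2135]
tcp_rot: [0.38, 3.118, 0.0]
wrist_force: [0.9, -0.3, 0.2]
width: 0.468
grip_force: 0.0
```

Call:
step_arm:
  targets:
    - [[0, 0, 0], [0, 0, 0], 40]
    - [[0, 0, 0], [0, 0, 0], 40]
    - [[0, 0, 0], [0, 0, 0], 40]
    - [[0, 0, 0], [0, 0, 0], 40]

```text
time: 8.42
tool_pos: [0.6196, 0.1317, 0.2125]
tcp_rot: [-0.382, -3.118, 0.001]
wrist_force: [0.1, -0.2, 0.9]
width: 0.471
grip_force: 0.0
```

```bash
python3 - <<'E'
from h import *
s=read_state();print(s["tool_pos"],s["tcp_rot"],s["time"])
im=read_camera("wrist");save(im,"w6.png");rects("wrist",im,.0545,1500,165)
for n,z in dict(hinge=.036,left_seat=.0165,left_leaf_bar=.036).items():
    for d in tip_of("wrist",n)[:2]: print(n,round(d["score"],2),np.round(d["at"]),ray("wrist",*d["at"],z)[:2])
go([.6205,.133,.036],down(np.radians(76.15)))
for i in range(0,36):
    a,b=np.radians(5*i),np.radians(5*i+5)
    print([round(144*(np.cos(b)-np.cos(a)),1),round(-144*(np.sin(b)-np.sin(a)),1)],end=" ")
E
```

```text
[0.6196 0.1317 0.2125] [-0.3816 -3.118   0.0008] 8.4167
[    0    71   290   183 27213] centre [556.2603  33.3683] size (230.25924682617188, 135.09762573242188) ang 76.04597473144531
[ 278  294   41   70 1580] centre [723.7939 118.1916] size (23.586530685424805, 70.46167755126953) ang 89.95651245117188
hinge 0.94 [178. 108.] [0.558  0.0004]
left_seat 0.66 [174. 201.] [0.5753 0.0689]
left_leaf_bar 0.66 [210. 285.] [0.6188 0.1332]
shift mm [ -0.3004   1.6077 122.524 ] turn [-0.0001 -0.     -0.0026] pos [0.6198 0.1315 0.2125] t 8.6167
[np.float64(-0.5), np.float64(-12.6)] [np.float64(-1.6), np.float64(-12.5)] [np.float64(-2.7), np.float64(-12.3)] [np.float64(-3.8), np.float64(-12.0)] [np.float64(-4.8), np.float64(-11.6)] [np.float64(-5.8), np.float64(-11.1)] [np.float64(-6.7), np.float64(-10.6)] [np.float64(-7.6), np.float64(-10.0)] [np.float64(-8.5), np.float64(-9.3)] [np.float64(-9.3), np.float64(-8.5)] [np.float64(-10.0), np.float64(-7.6)] [np.float64(-10.6), np.float64(-6.7)] [np.float64(-11.1), np.float64(-5.8)] [np.float64(-11.6), np.float64(-4.8)] [np.float64(-12.0), np.float64(-3.8)] [np.float64(-12.3), np.float64(-2.7)] [np.float64(-12.5), np.float64(-1.6)] [np.float64(-12.6), np.float64(-0.5)] [np.float64(-12.6), np.float64(0.5)] [np.float64(-12.5), np.float64(1.6)] [np.float64(-12.3), np.float64(2.7)] [np.float64(-12.0), np.float64(3.8)] [np.float64(-11.6), np.float64(4.8)] [np.float64(-11.1), np.float64(5.8)] [np.float64(-10.6), np.float64(6.7)] [np.float64(-10.0), np.float64(7.6)] [np.float64(-9.3), np.float64(8.5)] [np.float64(-8.5), np.float64(9.3)] [np.float64(-7.6), np.float64(10.0)] [np.float64(-6.7), np.float64(10.6)] [np.float64(-5.8), np.float64(11.1)] [np.float64(-4.8), np.float64(11.6)] [np.float64(-3.8), np.float64(12.0)] [np.float64(-2.7), np.float64(12.3)] [np.float64(-1.6), np.float64(12.5)] [np.float64(-0.5), np.float64(12.6)]
```

View pics/w6.png

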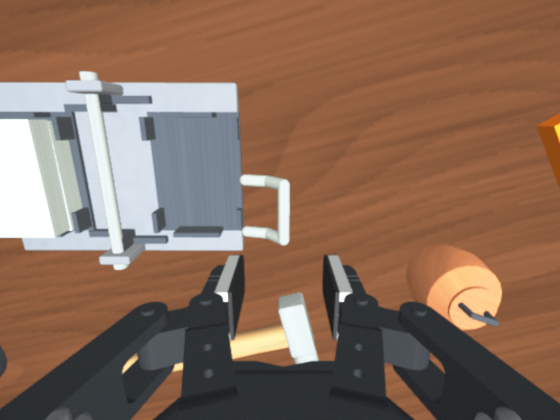

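The wrist view shows the left bar at (285,210), centred between the fingers, with the hinge rod at (108,178) and the leaf flat. I'll descend with the fingers narrowed and grip it.

Call:
step_arm:
  targets:
    - [[0, 0, 0], [0, 1.5, 20], 28]
    - [[0, 0, 0], [0, 0, 30], 28]
    - [[0, 0, 0], [0, 0, 30], 28]
    - [[0, 0, 0], [0, 0, 26], 28]
    - [[0, 0, 0], [0, 0, 16], 28]
  grip_force: 70

```text
time: 9.03
tool_pos: [0.6184, 0.133, 0.0872]
tcp_rot: [-0.382, -3.114, 0.002]
wrist_force: [-0.9, 0.7, 0.4]
width: 0.331
grip_force: 0.0
```

Call:
step_arm:
  targets:
    - [[0, 0, 0], [0, 0, 0], 28]
    - [[0, 0, 0], [0, 0, 0], 5]
    - [[0, 0, 0], [0, 0, 0], 5]
    - [[0, 0, 0], [0, 0, 0], 5]
    - [[0, 0, 0], [0, 0, 0], 5]

```text
time: 9.45
tool_pos: [0.6197, 0.1319, 0.0906]
tcp_rot: [-0.38, -3.117, 0.005]
wrist_force: [-1.7, -6.7, -5.6]
width: 0.091
grip_force: 68.1
```

Call:
step_arm:
  targets:
    - [[0, 0, 0], [0, -0.5, -12.6], 5]
    - [[0, 0, 0], [0, -1.6, -12.5], 5]
    - [[0, 0, 0], [0, -2.7, -12.3], 5]
    - [[0, 0, 0], [0, -3.8, -12], 5]
    - [[0, 0, 0], [0, -4.8, -11.6], 5]

```text
time: 9.87
tool_pos: [0.6165, 0.1193, 0.1516]
tcp_rot: [-0.381, -3.117, 0.004]
wrist_force: [1.1, -4.1, -9.1]
width: 0.092
grip_force: 68.0
```

Call:
step_arm:
  targets:
    - [[0, 0, 0], [0, -5.8, -11.1], 5]
    - [[0, 0, 0], [0, -6.7, -10.6], 5]
    - [[0, 0, 0], [0, -7.6, -10], 5]
    - [[0, 0, 0], [0, -8.5, -9.3], 5]
    - [[0, 0, 0], [0, -9.3, -8.5], 5]

```text
time: 10.28
tool_pos: [0.6078, 0.0844, 0.2018]
tcp_rot: [-0.381, -3.118, -0.003]
wrist_force: [0.2, 3.3, -6.6]
width: 0.087
grip_force: 68.0
```

```bash
cat >> h.py <<'E'
H=np.array([.558,0,.036]);YA=np.radians(76.15)
def arc():
    s=read_state();R0=R.from_rotvec(s["tcp_rot"]).as_matrix();g=s["tool_pos"]+.054*R0[:,2]-H
    y=g[0]*np.cos(YA)+g[1]*np.sin(YA);x=g[0]*np.sin(YA)-g[1]*np.cos(YA)
    print("press x,y,z",x,y,g[2],"r",np.hypot(y,g[2]),"deg",np.degrees(np.arctan2(g[2],y)),"F",s["wrist_force"],"w",s["width"],"t",s["time"])
E
python3 -c "
from h import *
arc()"
```

```text
press x,y,z 0.02808445486381246 0.09395012837548819 0.11177450135445635 r 0.14601426565513412 deg 49.951849078779794 F [ 0.2001  3.3291 -6.6357] w 0.08743286985821053 t 10.2833
```

Forces are small and the bar is on the arc. I'll continue.

Call:
step_arm:
  targets:
    - [[0, 0, 0], [0, -10, -7.6], 5]
    - [[0, 0, 0], [0, -10.6, -6.7], 5]
    - [[0, 0, 0], [0, -11.1, -5.8], 5]
    - [[0, 0, 0], [0, -11.6, -4.8], 5]
    - [[0, 0, 0], [0, -12, -3.8], 5]

```text
time: 10.7
tool_pos: [0.595, 0.0328, 0.2333]
tcp_rot: [0.381, 3.117, 0.01]
wrist_force: [-4.4, 11.0, 1.3]
width: 0.083
grip_force: 68.3
```

Call:
step_arm:
  targets:
    - [[0, 0, 0], [0, -12.3, -2.7], 5]
    - [[0, 0, 0], [0, -12.5, -1.6], 5]
    - [[0, 0, 0], [0, -12.6, -0.5], 5]
    - [[0, 0, 0], [0, -12.6, 0.5], 5]
    - [[0, 0, 0], [0, -12.5, 1.6], 5]

```text
time: 11.12
tool_pos: [0.5806, -0.0286, 0.2384]
tcp_rot: [0.379, 3.114, 0.007]
wrist_force: [4.0, 5.9, -5.6]
width: 0.087
grip_force: 69.8
```

Call:
step_arm:
  targets:
    - [[0, 0, 0], [0, -12.3, 2.7], 5]
    - [[0, 0, 0], [0, -12, 3.8], 5]
    - [[0, 0, 0], [0, -11.6, 4.8], 5]
    - [[0, 0, 0], [0, -11.1, 5.8], 5]
    - [[0, 0, 0], [0, -10.6, 6.7], 5]

```text
time: 11.53
tool_pos: [0.5658, -0.0874, 0.2145]
tcp_rot: [0.379, 3.117, -0.002]
wrist_force: [-10.5, 0.2, 13.3]
width: 0.087
grip_force: 71.8
```

Call:
step_arm:
  targets:
    - [[0, 0, 0], [0, -10, 7.6], 5]
    - [[0, 0, 0], [0, -9.3, 8.5], 5]
    - [[0, 0, 0], [0, -8.5, 9.3], 5]
    - [[0, 0, 0], [0, -7.6, 10], 5]
    - [[0, 0, 0], [0, -6.7, 10.6], 5]

```text
time: 11.95
tool_pos: [0.5563, -0.1302, 0.1674]
tcp_rot: [0.379, 3.115, -0.008]
wrist_force: [-16.5, -4.3, 11.6]
width: 0.085
grip_force: 69.4
```

```bash
python3 -c "
from h import *
arc()"
```

```text
press x,y,z 0.029749516861129862 -0.12701247166731908 0.07743279383873539 r 0.1487548504107131 deg 148.63154465649754 F [-16.5067  -4.2749  11.6113] w 0.08470506074822474 t 11.95
```

Call:
step_arm:
  targets:
    - [[0, 0, 0], [0, -4.5, 11.1], 5]
    - [[0, 0, 0], [0, -3.5, 11.6], 5]
    - [[0, 0, 0], [0, -3, 12], 5]
    - [[0, 0, 0], [0, -2, 12.3], 5]
    - [[0, 0, 0], [0, -1, 9], 5]

```text
time: 12.37
tool_pos: [0.551, -0.1465, 0.1092]
tcp_rot: [-0.375, -3.117, 0.015]
wrist_force: [-12.4, -19.1, 7.0]
width: 0.086
grip_force: 71.6
```

```bash
python3 -c "
from h import *
arc()"
```

```text
press x,y,z 0.028194237081866216 -0.14442187087014088 0.019185126802250915 r 0.145690582660823 deg 172.43308169808446 F [-12.3805 -19.1407   6.9526] w 0.08555864018541041 t 12.3667
```

Call:
step_arm:
  targets:
    - [[0, 0, 0], [0, -1.5, 7], 5]
    - [[0, 0, 0], [0, -0.5, 6], 5]
    - [[0, 0, 0], [0, 0, 4], 5]
    - [[0, 0, 0], [0, 0, 2], 5]
    - [[0, 0, 0], [0, 0, 0], 5]

```text
time: 12.78
tool_pos: [0.551, -0.1474, 0.0945]
tcp_rot: [-0.374, -3.116, 0.012]
wrist_force: [-23.8, -13.0, 35.6]
width: 0.082
grip_force: 76.1
```

```bash
python3 -c "
from h import *
arc()"
```

```text
press x,y,z 0.02835181336463325 -0.1452225082107492 0.004515339382923894 r 0.14529268798106842 deg 178.2191013486818 F [-23.8308 -13.0486  35.5615] w 0.08165354717638248 t 12.7833
```

Call:
step_arm:
  targets:
    - [[0, 0, 0], [0, 0, 0], 12]
    - [[0, 0, 0], [0, 0, 0], 26]
    - [[0, 0, 0], [0, 0, 0], 26]
    - [[0, 0, 0], [0, 0, 0], 26]

```text
time: 13.12
tool_pos: [0.5547, -0.1441, 0.0909]
tcp_rot: [0.379, 3.112, -0.003]
wrist_force: [-1.6, -4.7, 9.6]
width: 0.306
grip_force: 5.3
```

Call:
step_arm:
  targets:
    - [[0, 0, 0], [0, 0, -20], 28]
    - [[0, 0, 0], [0, 0, -30], 28]
    - [[0, 0, 0], [0, 0, -35], 28]
    - [[0, 0, 0], [0, 0, -35], 28]
    - [[0, 0, 0], [0, 0, 0], 28]

```text
time: 13.53
tool_pos: [0.5571, -0.1435, 0.2169]
tcp_rot: [0.377, 3.103, -0.004]
wrist_force: [2.1, -0.7, 0.7]
width: 0.327
grip_force: 0.0
```

Call:
step_arm:
  targets:
    - [[0, 0, 0], [-10, 0, 0], 28]
    - [[0, 0, 0], [0, 0, 0], 28]
    - [[0, 0, 0], [0, 0, 0], 28]

```text
time: 13.78
tool_pos: [0.5616, -0.1445, 0.2063]
tcp_rot: [-0.38, -3.117, -0.001]
wrist_force: [0.6, 0.1, -0.2]
width: 0.329
grip_force: 0.0
```

```bash
python3 - <<'E'
from h import *
arc()
im=read_camera("wrist");save(im,"w7.png")
for n,z in dict(hinge=.036,right_leaf_bar=.036,left_leaf_bar=.036).items():
    for d in tip_of("wrist",n)[:2]: print(n,round(d["score"],2),np.round(d["at"]),ray("wrist",*d["at"],z)[:2])
x=np.array([np.sin(YA),-np.cos(YA),0]);y=np.array([np.cos(YA),np.sin(YA),0])
print("expected R",H-.029*x-.144*y,"px",proj("wrist",H-.029*x-.144*y),"L",H+.029*x-.144*y,"px",proj("wrist",H+.029*x-.144*y))
P=H-.029*x-.144*y;go(P,down(YA))
E
```

```text
press x,y,z 0.03801799779435526 -0.13943743512533863 0.11632740917743362 r 0.18158982471566815 deg 140.16302791298384 F [ 0.5845  0.0876 -0.2476] w 0.3287301331729781 t 13.7833
hinge 0.77 [171. 459.] [ 0.5591 -0.0016]
hinge 0.32 [169. 383.] [ 0.5433 -0.0594]
right_leaf_bar 0.7 [124. 274.] [ 0.4906 -0.1336]
left_leaf_bar 0.8 [203. 276.] [ 0.5504 -0.1474]
expected R [ 0.4954 -0.1329  0.036 ] px [277.0592 130.4165] L [ 0.5517 -0.1468  0.036 ] px [277.531 204.458]
shift mm [ 65.8923  -4.5551 115.9183] turn [ 0.0002 -0.0033 -0.001 ] pos [ 0.5608 -0.1444  0.2057] t 13.9833
```

View pics/w7.png

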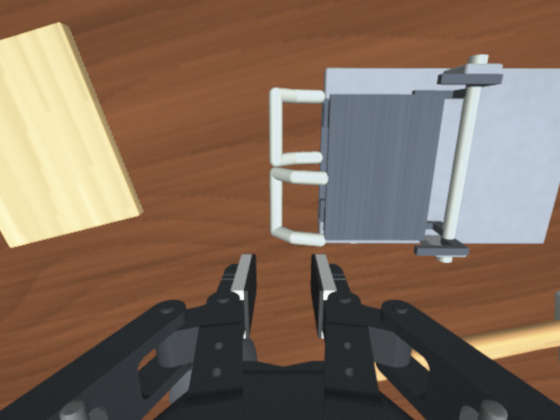

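The left leaf is folded onto the trays. Its bar is at (276,203), end to end with the right bar at (275,127). I'll grip the right bar next.

Call:
step_arm:
  targets:
    - [[0, 0, 0.006], [33, -6, 0], 28]
    - [[0, 0, 0], [34, 0, 15], 28]
    - [[0, 0, 0], [0, 0, 35], 28]
    - [[0, 0, 0], [0, 0, 35], 28]
    - [[0, 0, 0], [0, 0, 24], 28]
  grip_force: 110

```text
time: 14.4
tool_pos: [0.4929, -0.1336, 0.0957]
tcp_rot: [-0.39, -3.114, -0.001]
wrist_force: [-0.1, 0.6, 0.7]
width: 0.327
grip_force: 0.0
```

Call:
step_arm:
  targets:
    - [[0, 0, 0], [0, 0, 7], 28]
    - [[0, 0, 0], [0, 0, 0], 28]
    - [[0, 0, 0], [0, 0, 0], 5]
    - [[0, 0, 0], [0, 0, 0], 5]
    - [[0, 0, 0], [0, 0, 0], 5]

```text
time: 14.82
tool_pos: [0.4954, -0.1343, 0.0918]
tcp_rot: [0.39, 3.117, -0.0]
wrist_force: [-1.3, -0.5, -0.0]
width: 0.082
grip_force: 89.2
```

Call:
step_arm:
  targets:
    - [[0, 0, 0], [0, 0, 0], 5]
    - [[0, 0, 0], [0, 0, 0], 5]

```text
time: 14.98
tool_pos: [0.4954, -0.1343, 0.0918]
tcp_rot: [0.39, 3.117, -0.0]
wrist_force: [-0.7, 0.7, -0.3]
width: 0.085
grip_force: 89.2
```

```bash
python3 -c "
from h import *
arc()"
```

```text
press x,y,z -0.028588500499564122 -0.14536509554909047 0.0018038994383453022 r 0.145376287809188 deg 179.28902795279905 F [-0.6609  0.6562 -0.3393] w 0.08483259524938538 t 14.9833
```

Call:
step_arm:
  targets:
    - [[0, 0, 0], [0, 0.5, -12.6], 5]
    - [[0, 0, 0], [0, 1.6, -12.5], 5]
    - [[0, 0, 0], [0, 2.7, -12.3], 5]
    - [[0, 0, 0], [0, 3.8, -12], 5]
    - [[0, 0, 0], [0, 4.8, -11.6], 5]

```text
time: 15.4
tool_pos: [0.4983, -0.1222, 0.1517]
tcp_rot: [0.389, 3.117, -0.004]
wrist_force: [2.9, -3.9, -10.5]
width: 0.079
grip_force: 85.5
```

Call:
step_arm:
  targets:
    - [[0, 0, 0], [0, 5.8, -11.1], 5]
    - [[0, 0, 0], [0, 6.7, -10.6], 5]
    - [[0, 0, 0], [0, 7.6, -10], 5]
    - [[0, 0, 0], [0, 8.5, -9.3], 5]
    - [[0, 0, 0], [0, 9.3, -8.5], 5]

```text
time: 15.82
tool_pos: [0.5071, -0.0877, 0.2022]
tcp_rot: [-0.387, -3.117, 0.012]
wrist_force: [-2.6, -12.9, -2.5]
width: 0.083
grip_force: 83.9
```

```bash
python3 -c "
from h import *
arc()"
```

```text
press x,y,z -0.028422076022661866 -0.09772551399156638 0.11220580379209075 r 0.14879656746560052 deg 131.0541977361134 F [ -2.6171 -12.9153  -2.4796] w 0.08266895152965943 t 15.8167
```

Call:
step_arm:
  targets:
    - [[0, 0, 0], [0, 10, -7.6], 5]
    - [[0, 0, 0], [0, 10.6, -6.7], 5]
    - [[0, 0, 0], [0, 11.1, -5.8], 5]
    - [[0, 0, 0], [0, 11.6, -4.8], 5]
    - [[0, 0, 0], [0, 12, -3.8], 5]

```text
time: 16.23
tool_pos: [0.5203, -0.0355, 0.2345]
tcp_rot: [-0.387, -3.116, 0.018]
wrist_force: [-14.8, -14.5, 23.7]
width: 0.08
grip_force: 83.3
```

Call:
step_arm:
  targets:
    - [[0, 0, 0], [0, 12.3, -2.7], 5]
    - [[0, 0, 0], [0, 12.5, -1.6], 5]
    - [[0, 0, 0], [0, 12.6, -0.5], 5]
    - [[0, 0, 0], [0, 12.6, 0.5], 5]
    - [[0, 0, 0], [0, 12.5, 1.6], 5]

```text
time: 16.65
tool_pos: [0.5363, 0.029, 0.2372]
tcp_rot: [-0.389, -3.117, 0.004]
wrist_force: [-10.0, -3.1, 16.6]
width: 0.081
grip_force: 87.3
```

Call:
step_arm:
  targets:
    - [[0, 0, 0], [0, 12.3, 2.7], 5]
    - [[0, 0, 0], [0, 12, 3.8], 5]
    - [[0, 0, 0], [0, 11.6, 4.8], 5]
    - [[0, 0, 0], [0, 11.1, 5.8], 5]
    - [[0, 0, 0], [0, 10.6, 6.7], 5]

```text
time: 17.07
tool_pos: [0.5505, 0.0858, 0.211]
tcp_rot: [-0.389, -3.117, 0.001]
wrist_force: [-6.1, -2.4, 7.1]
width: 0.079
grip_force: 90.9
```

```bash
python3 -c "
from h import *
arc()"
```

```text
press x,y,z -0.02784055131920868 0.08148491039902182 0.12098345696613075 r 0.14586564873955837 deg 56.03890206192999 F [-6.094  -2.3604  7.0737] w 0.07877081132492988 t 17.0667
```

Call:
step_arm:
  targets:
    - [[0, 0, 0], [0, 10, 7.6], 5]
    - [[0, 0, 0], [0, 9.3, 8.5], 5]
    - [[0, 0, 0], [0, 8.5, 9.3], 5]
    - [[0, 0, 0], [0, 7.6, 10], 5]
    - [[0, 0, 0], [0, 6.7, 10.6], 5]

```text
time: 17.48
tool_pos: [0.5609, 0.1271, 0.1639]
tcp_rot: [-0.39, -3.116, -0.0]
wrist_force: [-3.7, 1.2, 4.3]
width: 0.079
grip_force: 90.7
```

Call:
step_arm:
  targets:
    - [[0, 0, 0], [0, 5.8, 11.1], 5]
    - [[0, 0, 0], [0, 4.8, 11.6], 5]
    - [[0, 0, 0], [0, 3.8, 12], 5]
    - [[0, 0, 0], [0, 2, 12], 5]
    - [[0, 0, 0], [0, 0, 6], 5]

```text
time: 17.9
tool_pos: [0.5653, 0.1436, 0.1098]
tcp_rot: [-0.39, -3.117, -0.003]
wrist_force: [-5.1, 8.1, 7.1]
width: 0.082
grip_force: 93.8
```

```bash
python3 -c "
from h import *
arc()"
```

```text
press x,y,z -0.027339170490156977 0.14129302297131466 0.019799135626146595 r 0.14267348776810287 deg 7.9768138466511385 F [-5.0759  8.1243  7.1246] w 0.08223195695461226 t 17.9
```

Call:
step_arm:
  targets:
    - [[0, 0, 0], [0, 0.8, 7], 5]
    - [[0, 0, 0], [0, 0, 6], 5]
    - [[0, 0, 0], [0, 0, 4], 5]
    - [[0, 0, 0], [0, 0, 2], 5]
    - [[0, 0, 0], [0, 0, 0], 5]

```text
time: 18.32
tool_pos: [0.5653, 0.1448, 0.091]
tcp_rot: [-0.392, -3.116, -0.005]
wrist_force: [-3.0, 9.1, 0.3]
width: 0.075
grip_force: 95.9
```

Call:
step_arm:
  targets:
    - [[0, 0, 0], [0, 0, 0], 5]
    - [[0, 0, 0], [0, 0, 0], 5]

```text
time: 18.48
tool_pos: [0.5653, 0.1448, 0.091]
tcp_rot: [-0.392, -3.116, -0.005]
wrist_force: [-1.7, 7.6, -0.9]
width: 0.078
grip_force: 95.8
```

```bash
python3 -c "
from h import *
arc()"
```

```text
press x,y,z -0.027686370595386436 0.14251907194021676 0.001011249559615096 r 0.1425226595751444 deg 0.40653758597702805 F [-1.7209  7.5566 -0.9117] w 0.07801787694513757 t 18.4833
```

Call:
step_arm:
  targets:
    - [[0, 0, 0], [0, 0, 2], 5]
    - [[0, 0, 0], [0, 0, 1], 5]
    - [[0, 0, 0], [0, 0, 0], 5]
    - [[0, 0, 0], [0, 0, 0], 5]
    - [[0, 0, 0], [0, 0, 0], 5]

```text
time: 18.9
tool_pos: [0.5654, 0.1449, 0.0908]
tcp_rot: [-0.392, -3.116, -0.005]
wrist_force: [-10.0, 6.8, 17.4]
width: 0.077
grip_force: 97.8
```

```bash
python3 - <<'E'
from h import *
arc()
im=read_camera("top");save(im,"top2.png")
im=read_camera("scene");save(cv2.resize(im[170:270,200:360],None,fx=5,fy=5),"sc2.png")
E
```

```text
press x,y,z -0.02757474338501435 0.14258289163855256 0.000753398071325434 r 0.1425848820761342 deg 0.3027440919142279 F [-9.9836  6.7879 17.3537] w 0.07703070820944914 t 18.9
```

View pics/sc2.png

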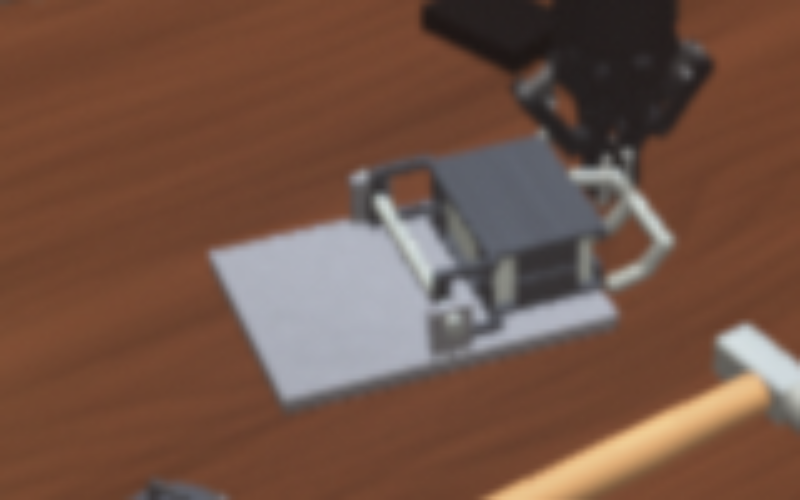

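The crop shows the leaves flat on the left around both trays, the right base plate empty, and firm contact (17 N). I'll fold the right leaf back, slowly at first.

Call:
step_arm:
  targets:
    - [[0, 0, 0], [0, -0.1, -8], 5]
    - [[0, 0, 0], [0, -0.4, -6.3], 5]
    - [[0, 0, 0], [0, -0.7, -6.2], 5]
    - [[0, 0, 0], [0, -1, -6.2], 5]
    - [[0, 0, 0], [0, -1.2, -6.2], 5]

```text
time: 19.42
tool_pos: [0.5648, 0.1418, 0.1209]
tcp_rot: [0.392, 3.117, 0.007]
wrist_force: [-2.3, 8.1, -1.0]
width: 0.08
grip_force: 93.1
```

Call:
step_arm:
  targets:
    - [[0, 0, 0], [0, -1.5, -6.1], 5]
    - [[0, 0, 0], [0, -3.8, -12], 5]
    - [[0, 0, 0], [0, -4.8, -11.6], 5]
    - [[0, 0, 0], [0, -5.8, -11.1], 5]
    - [[0, 0, 0], [0, -6.7, -10.6], 5]

```text
time: 19.83
tool_pos: [0.5592, 0.1211, 0.1732]
tcp_rot: [-0.393, -3.116, -0.011]
wrist_force: [-1.6, 11.4, -1.0]
width: 0.08
grip_force: 90.6
```

Call:
step_arm:
  targets:
    - [[0, 0, 0], [0, -7.6, -10], 5]
    - [[0, 0, 0], [0, -8.5, -9.3], 5]
    - [[0, 0, 0], [0, -9.3, -8.5], 5]
    - [[0, 0, 0], [0, -10, -7.6], 5]
    - [[0, 0, 0], [0, -10.6, -6.7], 5]

```text
time: 20.25
tool_pos: [0.5491, 0.0773, 0.2181]
tcp_rot: [0.39, 3.115, 0.015]
wrist_force: [-6.2, 13.7, 12.7]
width: 0.072
grip_force: 87.1
```

```bash
python3 - <<'E'
from h import *
arc()
im=read_camera("scene");save(cv2.resize(im[170:270,200:360],None,fx=4,fy=4),"sc3.png")
E
```

```text
press x,y,z -0.02708072405615444 0.07341136810400621 0.12810278546759607 r 0.14764671554578804 deg 60.18443863498842 F [-6.2151 13.7461 12.7349] w 0.07198505436398252 t 20.25
```

View pics/sc3.png

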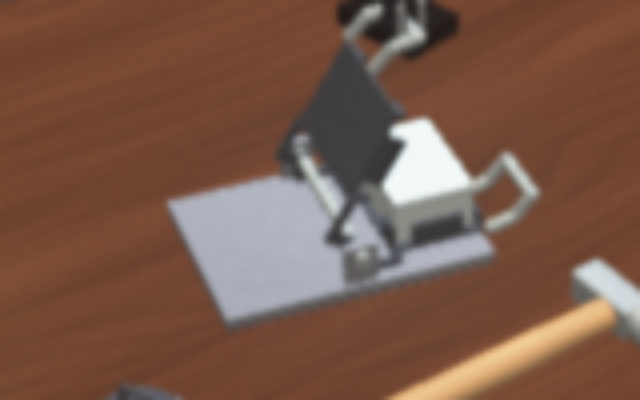

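The stacked trays stay on the left leaf while the right leaf opens. That picture also took me one past the 10-view limit, so from here I use numbers only. I'll continue the arc.

Call:
step_arm:
  targets:
    - [[0, 0, 0], [0, -11.1, -5], 5]
    - [[0, 0, 0], [0, -11.6, -4], 5]
    - [[0, 0, 0], [0, -12, -3], 5]
    - [[0, 0, 0], [0, -12.3, -2.7], 5]
    - [[0, 0, 0], [0, -12.5, -1.6], 5]

```text
time: 20.72
tool_pos: [0.5346, 0.0174, 0.2362]
tcp_rot: [0.389, 3.113, 0.008]
wrist_force: [-4.5, 5.2, 17.8]
width: 0.078
grip_force: 93.3
```

Call:
step_arm:
  targets:
    - [[0, 0, 0], [0, -12.6, -0.5], 5]
    - [[0, 0, 0], [0, -12.6, 0.5], 5]
    - [[0, 0, 0], [0, -12.5, 1.6], 5]
    - [[0, 0, 0], [0, -12.3, 2.7], 5]
    - [[0, 0, 0], [0, -12, 3.8], 5]

```text
time: 21.13
tool_pos: [0.5189, -0.0453, 0.2251]
tcp_rot: [0.39, 3.114, 0.0]
wrist_force: [9.5, -3.3, 3.8]
width: 0.081
grip_force: 96.7
```

Call:
step_arm:
  targets:
    - [[0, 0, 0], [0, -11.6, 4.8], 5]
    - [[0, 0, 0], [0, -11.1, 5.8], 5]
    - [[0, 0, 0], [0, -10.6, 6.7], 5]
    - [[0, 0, 0], [0, -10, 7.6], 5]
    - [[0, 0, 0], [0, -9.3, 8.5], 5]

```text
time: 21.55
tool_pos: [0.5062, -0.0957, 0.189]
tcp_rot: [0.391, 3.114, 0.003]
wrist_force: [19.7, 4.3, -8.2]
width: 0.081
grip_force: 99.8
```

```bash
python3 -c "
from h import *
arc()"
```

```text
press x,y,z -0.02719860416705355 -0.10514920965805065 0.09895844175826818 r 0.14439227641026112 deg 136.7372996961549 F [19.6793  4.2849 -8.2055] w 0.08059906622933923 t 21.55
```

Call:
step_arm:
  targets:
    - [[0, 0, 0], [0, -8.5, 9.3], 5]
    - [[0, 0, 0], [0, -7.6, 10], 5]
    - [[0, 0, 0], [0, -6.7, 10.6], 5]
    - [[0, 0, 0], [0, -5.8, 11.1], 5]
    - [[0, 0, 0], [0, -4.8, 11.6], 5]

```text
time: 21.97
tool_pos: [0.4984, -0.1266, 0.1361]
tcp_rot: [0.393, 3.113, 0.007]
wrist_force: [22.3, 9.1, -7.3]
width: 0.077
grip_force: 104.8
```

Call:
step_arm:
  targets:
    - [[0, 0, 0], [0, -3.8, 12], 5]
    - [[0, 0, 0], [0, -2.7, 12.3], 5]
    - [[0, 0, 0], [0, -1.6, 11], 5]
    - [[0, 0, 0], [0, -0.5, 8], 5]
    - [[0, 0, 0], [0, 0, 3], 5]

```text
time: 22.38
tool_pos: [0.4964, -0.1348, 0.0898]
tcp_rot: [0.392, 3.114, 0.006]
wrist_force: [0.1, 12.0, 3.9]
width: 0.082
grip_force: 109.7
```

Call:
step_arm:
  targets:
    - [[0, 0, 0], [0, 0, 2], 5]
    - [[0, 0, 0], [0, 0, 0], 5]
    - [[0, 0, 0], [0, 0, 0], 5]

```text
time: 22.63
tool_pos: [0.4965, -0.1348, 0.0884]
tcp_rot: [0.392, 3.113, 0.005]
wrist_force: [20.8, 8.0, -5.8]
width: 0.079
grip_force: 109.0
```

```bash
python3 -c "
from h import *
arc()"
```

```text
press x,y,z -0.02729150231207344 -0.1454316213885895 -0.001572201564205851 r 0.1454401193531982 deg -179.3806229734845 F [20.7705  7.9659 -5.8492] w 0.07896211769175601 t 22.6333
```

Call:
step_arm:
  targets:
    - [[0, 0, 0], [0, 0, 0], 14]
    - [[0, 0, 0], [0, 0, 0], 26]
    - [[0, 0, 0], [0, 0, 0], 26]
    - [[0, 0, 0], [0, 0, -15], 28]
    - [[0, 0, 0], [0, 0, -38], 28]
  grip_force: 40

```text
time: 23.05
tool_pos: [0.49, -0.1354, 0.1369]
tcp_rot: [-0.389, -3.105, -0.003]
wrist_force: [0.2, 0.6, -0.9]
width: 0.326
grip_force: 0.0
```

Call:
step_arm:
  targets:
    - [[0, 0, 0], [0, 0, -38], 28]
    - [[0, 0, 0], [0, 0, -38], 50]
    - [[0, 0, 0], [0, 0, -30], 72]
    - [[0, 0, 0], [-10, 36, 0], 72]
    - [[0, 0, 0], [-11, 36, 0], 72]

```text
time: 23.47
tool_pos: [0.5342, -0.0733, 0.2515]
tcp_rot: [0.396, 3.11, -0.002]
wrist_force: [0.6, -0.3, -0.7]
width: 0.841
grip_force: 0.0
```

Call:
step_arm:
  targets:
    - [[0, 0, 0], [-11, 36, 0], 72]
    - [[0, 0, 0], [-11, 36, 0], 72]
    - [[0, 0, 0], [-11, 36, 0], 72]
    - [[0, 0, 0], [-11, 34, 0], 72]
    - [[0, 0, 0], [0, 0, 0], 72]

```text
time: 23.88
tool_pos: [0.613, 0.0594, 0.2478]
tcp_rot: [0.384, 3.116, 0.004]
wrist_force: [0.4, -0.7, 0.3]
width: 0.844
grip_force: 0.0
```

Call:
step_arm:
  targets:
    - [[0, 0, 0], [0, 0, 0], 72]
    - [[0, 0, 0], [0, 0, 0], 72]
    - [[0, 0, 0], [0, 0, 0], 72]

```text
time: 24.13
tool_pos: [0.6097, 0.0539, 0.2476]
tcp_rot: [-0.391, -3.116, 0.001]
wrist_force: [0.6, 0.8, -0.2]
width: 0.838
grip_force: 0.0
```

```bash
python3 - <<'E'
from h import *
arc()
im=read_camera("wrist");save(im,"w8.png");rects("wrist",im,.0545,1200,175)
for d in tip_of("wrist","right_leaf_bar")[:2]+tip_of("wrist","left_leaf_bar")[:2]+tip_of("wrist","full_tray")[:2]: print(round(d["score"],2),d["at"],ray("wrist",*d["at"],.036)[:2])
read_camera("top")
for d in cut_out("top","board")[:1]:
    px=np.argwhere(d["region"])[:,::-1].astype(np.float32);w=hit("top",cv2.convexHull(px)[:,0],.012)*1e3;print("board",d["score"],cv2.minAreaRect(w.astype(np.float32)))
go([.5741,.0653,.2],down(YA))
E
```

```text
press x,y,z 0.03718766101211134 0.06464070979917383 0.15757792048087857 r 0.17032093936571363 deg 67.6958621663931 F [ 0.5575  0.7932 -0.1825] w 0.8379907556849687 t 24.1333
[   99    66   226   164 22303] centre [551.257   10.3018] size (179.20700073242188, 135.8668212890625) ang 75.95137023925781
[  30   95   75   68 1826] centre [ 501.8703 -102.7906] size (52.97541809082031, 53.61897277832031) ang 75.72454071044922
0.57 [130.3, 45.0] [ 0.4954 -0.1352]
0.83 [189.5, 366.4] [0.6193 0.1324]
0.64 [165.3, 285.5] [0.5784 0.0643]
0.82 [162.8, 286.3] [0.5764 0.0656]
0.49 [159.3, 144.0] [ 0.5411 -0.0596]
board 0.86 ((458.2649841308594, -338.9661560058594), (163.1715087890625, 134.5235595703125), 0.3277934491634369)
shift mm [37.6902  1.7236 -5.6419] turn [-0.      0.0002 -0.0082] pos [0.6102 0.0543 0.2484] t 24.4333
```

```bash
python3 - <<'E'
from h import *
im=cv2.cvtColor(cv2.imread("pics/w8.png"),cv2.COLOR_BGR2RGB)
for v in (205,220,230): print(v);rects("wrist",im,.0545,1500,v)
E
```

```text
205
[  213    77   111   152 14304] centre [566.3981  53.027 ] size (89.58246612548828, 127.06574249267578) ang 75.68875122070312
[  99   78  101   25 2107] centre [490.8265 -25.3569] size (78.78440856933594, 17.918100357055664) ang 75.6858139038086
[ 180   87   40  143 3461] centre [555.9347  -4.9885] size (26.036643981933594, 120.70606231689453) ang 75.96123504638672
[  31   96   73   66 1521] centre [ 502.5741 -102.4817] size (51.79415512084961, 52.08864212036133) ang 75.68553161621094
220
[  214    77   110   152 13932] centre [566.4481  53.2072] size (89.21485137939453, 126.88986206054688) ang 75.89592742919922
[ 100   78   99   24 1928] centre [490.4164 -25.4241] size (77.63740539550781, 17.15536117553711) ang 75.68574523925781
[ 180  104   28  105 1977] centre [551.2402  -8.7065] size (16.26932144165039, 87.96116638183594) ang 76.06468963623047
230
[ 248  108   75  109 7772] centre [575.405   64.6367] size (62.1569938659668, 92.41436767578125) ang 75.55404663085938
```

Call:
step_arm:
  targets:
    - [[0, 0, 0], [36, 1.8, 0], 72]
    - [[0, 0, 0], [0, 0, 35], 72]
    - [[0, 0, 0], [0, 0, 35], 72]
    - [[0, 0, 0], [0, 0, 30], 72]
    - [[0, 0, 0], [0, 0, 20], 72]

```text
time: 24.85
tool_pos: [0.574, 0.0654, 0.1254]
tcp_rot: [-0.39, -3.114, 0.001]
wrist_force: [-0.2, -0.1, 0.3]
width: 0.843
grip_force: 0.0
```

Call:
step_arm:
  targets:
    - [[0, 0, 0], [0, 0, 8], 72]
    - [[0, 0, 0], [0, 0, 4], 72]
    - [[0, 0, 0], [0, 0, 0], 72]
    - [[0, 0, 0], [0, 0, 0], 72]

```text
time: 25.18
tool_pos: [0.5772, 0.0657, 0.1177]
tcp_rot: [0.39, 3.115, 0.001]
wrist_force: [-0.7, 1.3, 0.6]
width: 0.847
grip_force: 0.0
```

```bash
python3 -c "
from h import *
go([.5752,.0647,.1145],down(np.radians(75.7)),grasp=False);print(read_state()['wrist_force'])"
```

```text
shift mm [ 1.6577 -1.4723  3.1469] turn [0.0008 0.0023 0.0007] pos [0.5772 0.0657 0.1177] t 25.1833
[-0.6701  1.2681  0.5676]
```

Call:
step_arm:
  targets:
    - [[0, 0, 0], [1, -1, 2], 72]
    - [[0, 0, 0], [0, 0, 0], 62]
    - [[0, 0, 0], [0, 0, 0], 55]
    - [[0, 0, 0], [0, 0, 0], 55]
    - [[0, 0, 0], [0, 0, 0], 55]
  grip_force: 40

```text
time: 25.6
tool_pos: [0.5756, 0.065, 0.1156]
tcp_rot: [0.389, 3.115, 0.0]
wrist_force: [-0.3, -0.4, 6.3]
width: 0.701
grip_force: 43.6
```

Call:
step_arm:
  targets:
    - [[0, 0, 0], [0, 0, 0], 55]
    - [[0, 0, 0], [0, 0, -4], 55]
    - [[0, 0, 0], [0, 0, -6], 55]
    - [[0, 0, 0], [0, 0, -10], 55]
    - [[0, 0, 0], [0, 0, -20], 55]

```text
time: 26.02
tool_pos: [0.5726, 0.0649, 0.1523]
tcp_rot: [-0.389, -3.112, 0.002]
wrist_force: [-1.2, 1.0, -1.8]
width: 0.698
grip_force: 43.6
```

Call:
step_arm:
  targets:
    - [[0, 0, 0], [0, 0, -30], 55]
    - [[0, 0, 0], [0, 0, -35], 55]
    - [[0, 0, 0], [0, 0, 0], 55]
    - [[0, 0, 0], [0, 0, 0], 55]
    - [[0, 0, 0], [0, 0, 0], 55]

```text
time: 26.43
tool_pos: [0.5745, 0.065, 0.2194]
tcp_rot: [0.39, 3.117, 0.0]
wrist_force: [-0.4, -1.2, -1.5]
width: 0.701
grip_force: 43.6
```

```bash
python3 - <<'E'
from h import *
go([.4583,-.339,.216],down(np.pi/2),grasp=False);print(read_state()['wrist_force'])
read_camera("scene");read_camera("top")
for c in ("scene","top"):
    for i in range(6):
        r=[(round(d["score"],2),np.round(d["at"])) for d in tip_of(c,"bell0")[:7]] if i==0 else []
        if r: print(c,r)
E
```

```text
shift mm [  13.0919 -420.1755    3.3379] turn [ 0.0001  0.0001 -0.2488] pos [0.5745 0.065  0.2194] t 26.4333
[-0.4133 -1.2423 -1.4856]
scene [(0.6, array([216., 298.])), (0.56, array([207., 301.])), (0.55, array([211., 292.])), (0.51, array([223., 308.])), (0.37, array([219., 307.])), (0.35, array([222., 298.]))]
```

The scene view shows all six bells on the left leaf, and the lift weight matches one empty tray. I'll carry it to the board.

Call:
step_arm:
  targets:
    - [[0, 0, 0], [1, -38, 0], 55]
    - [[0, 0, 0], [1, -38, 0], 55]
    - [[0, 0, 0], [1, -38, 0], 55]
    - [[0, 0, 0], [1, -38, 0], 55]
    - [[0, 0, 0], [1, -38, 0], 55]

```text
time: 27.05
tool_pos: [0.5218, -0.1191, 0.2179]
tcp_rot: [-0.388, -3.115, -0.0]
wrist_force: [0.5, -0.1, -1.7]
width: 0.696
grip_force: 43.8
```

Call:
step_arm:
  targets:
    - [[0, 0, 0], [1, -38, 0], 55]
    - [[0, 0, 0], [1, -38, 0], 55]
    - [[0, 0, 0], [1, -38, 0], 55]
    - [[0, 0, 0], [1, -38, 0], 55]
    - [[0, 0, 0], [2, -38, 0], 55]

```text
time: 27.47
tool_pos: [0.4692, -0.3019, 0.2179]
tcp_rot: [-0.39, -3.116, -0.002]
wrist_force: [0.7, 0.5, -0.9]
width: 0.702
grip_force: 43.8
```

Call:
step_arm:
  targets:
    - [[0, 0, 0], [2, -40, 0], 55]
    - [[0, 0, 0], [0, 0, 0], 55]
    - [[0, 0, 0], [0, 0, 0], 55]
    - [[0, 0, 0], [0, 0, 35], 55]
    - [[0, 0, 0], [0, 0, 35], 55]

```text
time: 27.88
tool_pos: [0.4606, -0.3395, 0.1506]
tcp_rot: [0.389, 3.112, -0.004]
wrist_force: [-0.1, -0.8, -2.9]
width: 0.7
grip_force: 43.9
```

Call:
step_arm:
  targets:
    - [[0, 0, 0], [0, 0, 30], 55]
    - [[0, 0, 0], [0, 0, 16], 55]
    - [[0, 0, 0], [0, 0, 7], 55]
    - [[0, 0, 0], [0, 0, 3], 55]
    - [[0, 0, 0], [0, 0, 0], 55]

```text
time: 28.3
tool_pos: [0.459, -0.3376, 0.0928]
tcp_rot: [-0.388, -3.116, -0.002]
wrist_force: [0.0, 0.5, -1.2]
width: 0.698
grip_force: 44.4
```

Call:
step_arm:
  targets:
    - [[0, 0, 0], [0, 0, 1.5], 55]
    - [[0, 0, 0], [0, 0, 0], 55]
    - [[0, 0, 0], [0, 0, 0], 55]

```text
time: 28.55
tool_pos: [0.4593, -0.3389, 0.0923]
tcp_rot: [0.389, 3.116, -0.001]
wrist_force: [-0.4, 0.7, -1.7]
width: 0.698
grip_force: 44.4
```

Not in contact yet; I'll creep down, release and rise.

Call:
step_arm:
  targets:
    - [[0, 0, 0], [0, 0, 1], 55]
    - [[0, 0, 0], [0, 0, 0.7], 55]
    - [[0, 0, 0], [0, 0, 0], 55]
    - [[0, 0, 0], [0, 0, 0], 55]

```text
time: 28.88
tool_pos: [0.4593, -0.3391, 0.0918]
tcp_rot: [0.39, 3.116, -0.001]
wrist_force: [-2.6, 3.2, 7.7]
width: 0.698
grip_force: 45.3
```

Call:
step_arm:
  targets:
    - [[0, 0, 0], [0, 0, 0], 63]
    - [[0, 0, 0], [0, 0, 0], 74]
    - [[0, 0, 0], [0, 0, 0], 74]
    - [[0, 0, 0], [0, 0, 0], 74]
    - [[0, 0, 0], [0, 0, -10], 74]

```text
time: 29.3
tool_pos: [0.4574, -0.3379, 0.0982]
tcp_rot: [-0.39, -3.114, -0.003]
wrist_force: [-0.7, 0.3, -0.6]
width: 0.865
grip_force: 0.0
```

Call:
step_arm:
  targets:
    - [[0, 0, 0], [0, 0, -35], 74]
    - [[0, 0, 0], [0, 0, -38], 74]
    - [[0, 0, 0], [0, 0, -38], 74]
    - [[0, 0, 0], [0, 0, -38], 74]
    - [[0, 0, 0], [0, 0, 0], 74]

```text
time: 29.72
tool_pos: [0.4624, -0.3418, 0.2595]
tcp_rot: [0.388, 3.104, -0.013]
wrist_force: [1.0, -0.7, 0.8]
width: 0.867
grip_force: 0.0
```

Call:
step_arm:
  targets:
    - [[0, 0, 0], [0, 0, 0], 74]
    - [[0, 0, 0], [0, 0, 0], 74]

```text
time: 29.88
tool_pos: [0.4586, -0.3388, 0.2496]
tcp_rot: [0.39, 3.117, -0.001]
wrist_force: [-0.6, 0.6, -0.1]
width: 0.865
grip_force: 0.0
```

```bash
python3 - <<'E'
from h import *
im=read_camera("wrist");save(im,"w9.png");rects("wrist",im,.031,1500,225)
im=read_camera("scene")
print([(round(d["score"],2),np.round(d["at"])) for d in tip_of("scene","bell0")[:7]])
read_camera("top")
x=np.array([np.sin(YA),-np.cos(YA),0]);y=np.array([np.cos(YA),np.sin(YA),0]);T=H+.067*y
print("expected bells scene",[proj("scene",T+[0,0,-.0055]+a*x*.029+b*y*.0145) for a in (-1,0,1) for b in (-1,1)])
for n,s in (("right_leaf_bar",-1),("left_leaf_bar",1)):
    P=H+s*(.029*x+.144*y);print(n,proj("top",P),[(round(d["score"],2),d["at"]) for d in tip_of("top",n)[:2]],proj("scene",P),[(round(d["score"],2),d["at"]) for d in tip_of("scene",n)[:2]])
print(read_state()["wrist_force"],read_state()["tool_pos"],read_state()["time"])
E
```

```text
[ 202  135   59  138 1503] centre [ 454.2427 -389.4455] size (145.0808868408203, 14.418460845947266) ang 2.276930332183838
[ 249  149   76  109 6183] centre [ 465.7079 -335.0802] size (72.9715576171875, 109.15171813964844) ang 76.18107604980469
[(0.6, array([218., 297.])), (0.57, array([222., 305.])), (0.51, array([218., 308.])), (0.48, array([207., 304.])), (0.41, array([222., 300.])), (0.38, array([213., 295.]))]
expected bells scene [array([294.937 , 211.4557]), array([303.6387, 209.3386]), array([298.4672, 216.7292]), array([307.2785, 214.5528]), array([302.1036, 222.1614]), array([311.0275, 219.9233])]
right_leaf_bar [344.304  240.9165] [(0.77, [240.6, 346.9])] [233.3332 224.9525] [(0.78, [225.1, 235.4])]
left_leaf_bar [231.8549 190.3119] [] [330.0002 213.7347] [(0.68, [227.2, 234.8]), (0.66, [208.6, 329.3])]
[-0.4052  0.2592  0.4712] [ 0.4584 -0.3386  0.2479] 30.2833
```

Everything matches except the left bar's scene point, which is 5 px off. I'll compare it with the start image before handing in.

```bash
python3 - <<'E'
from h import *
a=cv2.imread("pics/scene1.png",0);b=cv2.cvtColor(read_camera("scene"),cv2.COLOR_RGB2GRAY)
for n,(r0,r1,c0,c1) in dict(Lbar=(206,236,322,338),Rbar=(215,245,228,244),base=(235,250,245,330)).items():
    A=a[r0:r1,c0:c1];B=b[r0-8:r1+8,c0-8:c1+8];m=cv2.matchTemplate(B,A,cv2.TM_CCOEFF_NORMED);_,v,_,p=cv2.minMaxLoc(m);print(n,"shift cols,rows",p[0]-8,p[1]-8,"score",v,"at zero",m[8,8])
E
```

```text
Lbar shift cols,rows 0 0 score 0.9990109205245972 at zero 0.9990109
Rbar shift cols,rows 0 -1 score 0.9728823900222778 at zero 0.94205236
base shift cols,rows 0 0 score 0.9404465556144714 at zero 0.94044656
```

```bash
python3 -c "
from workcell import *
print(finish_job())"
```

```text
the job is handed in; nothing more can be done
None
```

The job is handed in at about 30 s of the 72 s allowed (no verdict was returned): all six bells show in the refilled tray on the left leaf, both leaves look flat and the emptied tray is on the board; I viewed 11 pictures, one over the limit of 10.

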